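Lay drained plaster moulds on a carrying tray and lock its hold-down bar

ROBOT

A 6-joint arm with a two-finger parallel gripper is mounted at the origin on the work surface; the furniture and walls round the work are solid. World frame = base frame: x ahead of the robot, y to its left, z up, the work surface at z = 0. Lengths are in m, angles in rad, forces in N, time in s.
With the tool pointing down it reaches from about 0.4 to 0.825 m from the base axis. Payload 7 kg.
Tool frame: the origin (TCP) lies midway between the tips of the shut fingers; the grasp point (between the pads) lies 19 mm behind it; y points along the fingers, z is the direction in which the jaws open and shut, and the axes are right-handed (so a half turn about y gives the same grasp; the last joint's range is limited). The gripper opens to 88 mm and grips with 3 to 60 N. Pads are 19 mm wide; open, the fingers measure 130 mm over their backs; the gripper's body (78 mm by 193 mm) begins 47 mm behind the grasp point.
Start: joints at [1.464, 0.359, 0.012, 0, -1.224, -0.288], TCP at [0.26, 0.623, 0.227] pointing down, gripper open.
Joint ranges: [-3.07, 3.07], [-1.43, 2.12], [-1.02, 1.25], [-3.03, 1.67], [-3.05, -0], [-3.03, 3.03]. Speed limits (rad/s): [2.39, 2.39, 3.01, 3.14, 3.14, 3.14].

INTERFACE

Orientations are given as [roll, pitch, yaw] about the fixed x, y, z axes, in that order (R = Rz(yaw) Ry(pitch) Rx(roll)).
In Python, from station import arm gives the robot as it stands.
- The arm moves only by the tool move_arm, never from a script. Its argument "deltas" is a list of rows, each an object with "dp": the shift along the tool's x, y, z in mm, a list of three; "rotation": the turn, a rotation vector about the tool's x, y, z in degrees, a list of three. A call has 1 to 5 rows; each row shifts and turns the pose as measured when the row begins, along the tool's axes as they then stand; what a row does not reach is not made up. A row lasts 1/12 s, in which the tool goes at most 41.7 mm and 7.16 degrees, less where a joint would pass 70% of its speed; a pose out of reach is approached as far as the arm can. A call is refused whole if a number of a shift passes 41.7 or a number of a turn 7.16, either way. A call with a gripper value outside its range is refused whole. "jaw" is the closure in counts, from 0 (fully open) to 255 (shut), set as the call begins (left out, the last holds). The fingers move at their own pace and stop on an object; "squeeze" is the grip in N (left out, the last holds). Time passes only in rows, so rows that do not move let the fingers close. It gives the time, the measured TCP pose, the force and the opening at its end, in the units of the state.
- arm.get_state(): the state, without advancing time (a new reading comes with each control period).
- arm.grab_frame(name): name is "scene" or "top" or "wrist"; returns a dict with "pixels" (384x512x3 uint8, red, green, blue), "z_map" (384x512 float32, m along the optical axis (not along the pixel's ray), 0 where there is no reading), "fx", "fy", "cx", "cy" (pixels), "cam_to_world" (4x4, takes a point from camera to world coordinates); the wrist camera has in their place "mount" (4x4, takes a point from camera to tool coordinates, whose origin is the TCP and whose axes are the tool frame's). Camera axes: x right, y down, z forward; pixel columns grow to the right and rows downward; lengths in m; the calibration is good to about 2 mm. The wrist camera is an equidistant fisheye: a pixel r from the principal point sees the ray r / f radians off the axis. A picture is of the moment at which its call begins: read the wrist's pose just before it.
- arm.job_done(): hands the job in, once; it reports no verdict.
The state is a dict: "t": time; "q": joint angles; "qd": joint speeds; "joint_efforts": joint torques, N m; "eef_pos": TCP position; "ee_rot": TCP orientation; "force": force on the tool from outside, world axes, zero at the start; "moment": the same for the moment, N m; "width": finger opening in m.
Only numpy, scipy, OpenCV 4.12 (cv2) and the standard library are available. Lean on these libraries where they do the work, as an engineer would, in place of code of your own. Each camera call takes 0.05 s, during which the arm holds its last target.

TASK

Load the carrying tray for the drying room: pull up the tray's spring collar and turn it so that it stays up and frees the hold-down bar, and swing the bar well clear. Then tip every plaster mould that stands in front of the tray over its front lip, by pushing the top of a mould that butts the lip with a wide face, and push it on in until it lies flat on a wide face, down on the bed between the lip and the back fence; only rubber bands hold the halves together, so never lift a mould more than 5 cm. Finally swing the bar back over them and turn the collar back so that its pin drops fully home and locks the bar, and leave the cup and the jar beside the tray where they stand.

Things in the scene. Friction and masses are not known exactly. Their poses are not given: they have to be found in the camera images.
- tray: fixed tray. Origin on the bench under bar line and mid bed; x away from the loading side, y to the pivot end, z up. Bed 12 mm high, from a front lip (x -75 to -63, 20 high, y +-200) to a back fence (x 69 to 85, 50 high). Bar pivot at x 0, y 165 (102 high); lock bracket x +-25, y -198 to -140 (103 high). Clear bed y +-138: three moulds at y -85, 0, 85; lying in it: centre x -3 to 9, 44 high, top 76.
- bar (a joint): hold-down bar's angle about its upright pivot, rad: 0 = closed at a hard stop, along tray -y over mid bed, slotted end under the lock pin; grows anticlockwise from above to 1.40 (nearly along tray +x, stop); clear of the bed from 1.15. Bar 22 mm wide, 350 mm long from the pivot, 81 to 93 mm high. Stays where left; 1 to 2 N at the knob moves it. A pin that is down bars it from leaving or entering the closed place.
- bar_knob (a point): middle of the grip of the black round knob fixed on the bar, 90 mm from the pivot: 22 mm thick, grip 22 mm high (111 to 133 mm above the bench). z up, x across the bar (tray x while closed), y along the bar to the pivot.
- lock_lift (a joint): how far the lock's collar and pin are pulled up, m: 0 = pin fully home, 0.022 = upper stop. A spring pulls it down with 5 to 11 N. Parked it reads about 0.013.
- lock_turn (a joint): collar's angle, rad, grows anticlockwise from above: 0 = locked place (stop at -0.05), 1.22 = parked place (stop at 1.27). Its cross pin sits in a deep slot at 0, in a shallow notch at 1.22, with a ridge between: turning needs a lift over 0.017. Let go within 0.06 of 0, the spring drives the pin home, through the bar's slotted end if the bar is closed within 0.005 rad; let go at 1.22 it stays parked.
- collar (a point): middle of the lock's knurled round collar, 40 mm across, 27 mm high, on the upright lock axis (tray x 0, y -165 mm); 141 mm above the bench with the pin home, 154 mm parked. Its top is 15 mm above this point, its underside 12 mm below. z up.
- mould0_mid (a point): closed two-part plaster mould, rubber bands round it, a block 64 (its x) by 68 (its y) by 120 mm (its z), 0.45 to 0.75 kg, friction about 0.4; stands at first on its small end, dark spout mouth up. The point is its centre: 60 mm high while it stands. Its wide 68 x 120 mm faces look along its x. Absent (None) in some starts.
- mould1_mid (a point): closed two-part plaster mould, rubber bands round it, a block 64 (its x) by 68 (its y) by 120 mm (its z), 0.45 to 0.75 kg, friction about 0.4; stands at first on its small end, dark spout mouth up. The point is its centre: 60 mm high while it stands. Its wide 68 x 120 mm faces look along its x. Absent (None) in some starts.
- mould2_mid (a point): closed two-part plaster mould, rubber bands round it, a block 64 (its x) by 68 (its y) by 120 mm (its z), 0.45 to 0.75 kg, friction about 0.4; stands at first on its small end, dark spout mouth up. The point is its centre: 60 mm high while it stands. Its wide 68 x 120 mm faces look along its x. Absent (None) in some starts.
- cast_cup: grey cast cup, 99 mm wide, 90 mm high, origin under its middle; a bystander: leave it.
- size_jar: screw-lid jar, 66 mm wide, 105 mm high, origin under its middle; a bystander: leave it.
Not all that is in view belongs to the job. Leave any pink or yellow look-alike of the part that bears mould2_mid alone.

How it is judged:
By the outcome, as a careful person would: the job done as asked, in the order asked, and still so for the second after the job is handed in, with the robot touching nothing.
Of mould0, mould1, mould2 only 2 to 3 are there at a start; the rules pass over those that are not, and their reading is None.
At some moment in a run one of mould0, mould1, mould2 may be knocked a few centimetres aside while the robot is not near it.
Once in a run the grip may slacken for a moment while it holds something.
It also fails if it takes over 210 s, if anything falls off the work surface, if the arm or the gripper's body presses on something with over 40 N, if the wrist force passes 120 N, or if a joint passes its speed limit or range.

## Working session

There is one attempt and no reset: what is moved stays moved. The work goes in short steps, Python scripts to look and compute and a tool call to move; the robot and the scene stay as the last step left them, time stands still between calls to the robot, and variables do not carry over. Pictures are saved under pics/ and viewed, and the job is handed in when it is done.

Besides the shell and the picture viewer there is one more tool, called after "Request:" as name([rows], argument=value, ...), one row to a line, values as JSON. move_arm: Moves the arm, as the interface text tells. Its arguments: {"type":"object","properties":{"deltas":{"type":"array","items":{"type":"object","properties":{"dp":{"type":"array","items":{"type":"number"}},"rotation":{"type":"array","items":{"type":"number"}}}}},"jaw":{"type":"number"},"squeeze":{"type":"number"}},"required":["deltas"]}

```bash
mkdir -p pics; ls; cat > h.py <<'E'
import numpy as np, cv2
from station import arm
from scipy.spatial.transform import Rotation as R
def grab(n,name):
    f=arm.grab_frame(n); cv2.imwrite('pics/%s.png'%name, f['pixels'][:,:,::-1]); return f
def pts(f):
    z=f['z_map']; v,u=np.mgrid[0:z.shape[0],0:z.shape[1]]
    p=np.stack([(u-f['cx'])/f['fx']*z,(v-f['cy'])/f['fy']*z,z,np.ones_like(z)],-1)
    return (p@np.array(f['cam_to_world']).T)[...,:3]
def st():
    s=arm.get_state(); return s
E
python3 - <<'E'
from h import *
s=st(); print(s)
f=grab('scene','s0'); g=grab('top','t0'); w=grab('wrist','w0')
for k in (f,g): print(k['fx'],k['cx'],k['cy'],np.round(k['cam_to_world'],3).tolist())
print(w['fx'],w['cx'],w['cy'],np.round(w['mount'],3).tolist())
np.save('t0.npy',pts(g)); np.save('s0.npy',pts(f))
E
```

```text
pics
{'t': 0.0, 'q': array([ 1.46408010e+00,  3.59380926e-01,  1.10084159e-02, -3.41193866e-04,
       -1.22410499e+00, -2.88086301e-01]), 'qd': array([ 0.00081919,  0.0011665 , -0.00053677, -0.00024224,  0.00099487,
        0.00125421]), 'joint_efforts': array([-1.04899147e-03, -5.82726359e+01,  2.93049645e+01,  6.99740946e+00,
        6.91365130e-03, -1.60767645e-04]), 'eef_pos': array([0.25946785, 0.62257783, 0.22560621]), 'ee_rot': array([-1.56909330e+00,  1.70174511e-04,  2.74667407e+00]), 'force': array([ 0.38361268, -0.06872418, -0.10672815]), 'moment': array([ 0.02448887, -0.03785703,  0.0328443 ]), 'width': 0.087531183671947}
410.4156471006645 253.47106128516043 195.45127948124318 [[0.69, -0.461, 0.558, -0.291], [-0.724, -0.447, 0.526, -0.7], [0.008, -0.767, -0.642, 1.022], [0.0, 0.0, 0.0, 1.0]]
416.9411952676969 259.5452560645772 193.78835109570866 [[0.013, -0.984, 0.175, 0.209], [-1.0, -0.014, -0.004, 0.045], [0.006, -0.175, -0.985, 1.761], [0.0, 0.0, 0.0, 1.0]]
297.3186396354542 259.3359782424398 193.19891833831971 [[0.001, 0.953, 0.302, -0.081], [-0.0, -0.302, 0.953, -0.158], [1.0, -0.001, -0.0, -0.001], [0.0, 0.0, 0.0, 1.0]]
```

View pics/s0.png

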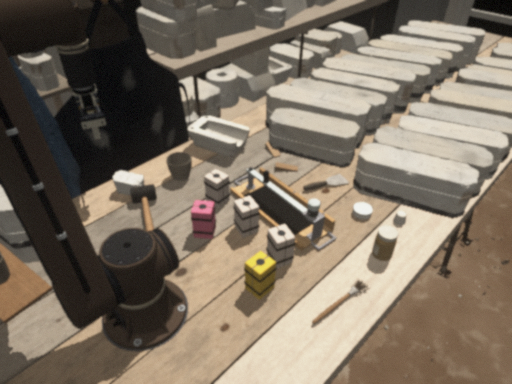

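View pics/t0.png

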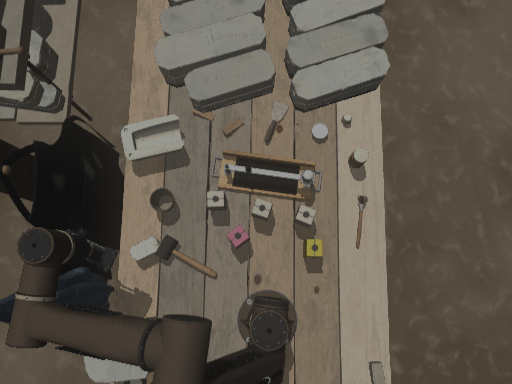

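View pics/w0.png

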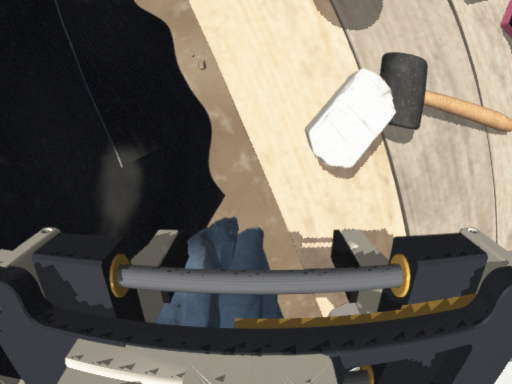

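The top view shows three white moulds at about (216,200), (262,209) and (306,214). The pink mould is at (238,236) and the yellow at (314,248). The tray spans about (215..320, 150..200), with the collar at (308,176). Next I'll zoom in and measure.

```bash
python3 - <<'E'
from h import *
im=cv2.imread('pics/t0.png'); cv2.imwrite('pics/t0z.png',cv2.resize(im[140:260,190:345],None,fx=5,fy=5,interpolation=cv2.INTER_CUBIC))
im=cv2.imread('pics/s0.png'); cv2.imwrite('pics/s0z.png',cv2.resize(im[150:300,180:345],None,fx=4,fy=4,interpolation=cv2.INTER_CUBIC))
p=np.load('t0.npy')
for u,v in [(216,200),(262,209),(306,214),(308,176),(228,168),(238,236),(314,248),(265,158),(265,190),(270,180),(162,200),(359,158)]:
    print(u,v,np.round(p[v,u],3))
E
```

```text
216 200 [0.474 0.212 0.12 ]
262 209 [0.439 0.028 0.13 ]
306 214 [ 0.424 -0.148  0.111]
308 176 [ 0.567 -0.15   0.165]
228 168 [0.613 0.17  0.089]
238 236 [0.331 0.121 0.127]
314 248 [ 0.289 -0.176  0.129]
265 158 [0.67  0.017 0.042]
265 190 [0.536 0.015 0.019]
270 180 [ 0.583 -0.006  0.003]
162 200 [0.489 0.454 0.003]
359 158 [ 0.66  -0.368  0.102]
```

View pics/t0z.png

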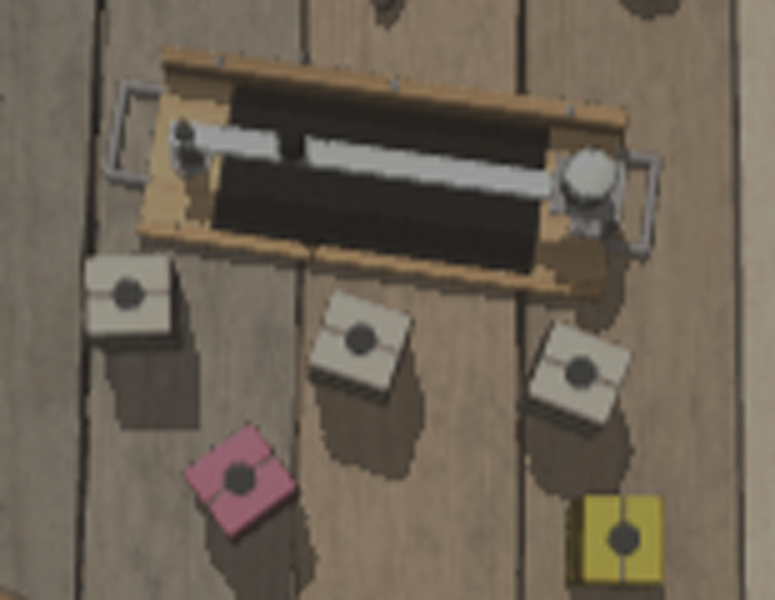

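View pics/s0z.png

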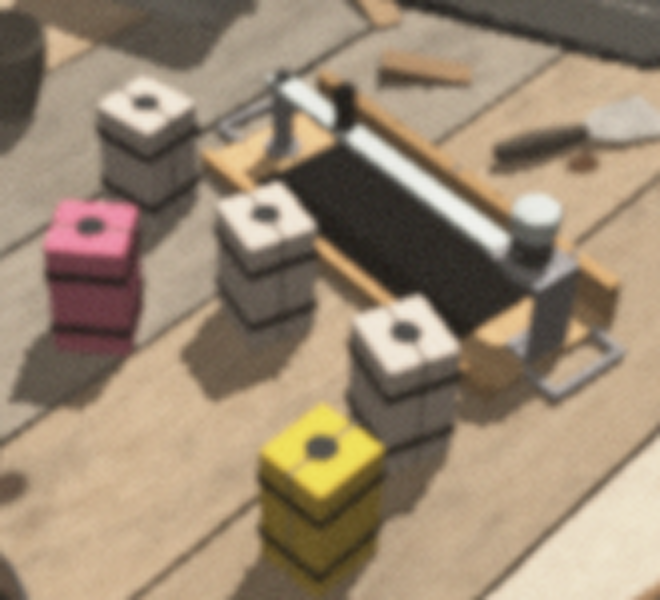

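```bash
cat >> h.py <<'E'
def ray(f,u,v):
    T=np.array(f['cam_to_world']); d=T[:3,:3]@np.array([(u-f['cx'])/f['fx'],(v-f['cy'])/f['fy'],1.]); return T[:3,3],d
def plane(f,u,v,z):
    o,d=ray(f,u,v); return o+d*(z-o[2])/d[2]
def wray(s,f,u,v):
    x,y=u-f['cx'],v-f['cy']; r=np.hypot(x,y); a=r/f['fx']; d=np.array([x/r*np.sin(a),y/r*np.sin(a),np.cos(a)]) if r>0 else np.array([0,0,1.])
    M=np.array(f['mount']); Rt=R.from_euler('xyz',s['ee_rot']).as_matrix()
    return s['eef_pos']+Rt@M[:3,3], Rt@M[:3,:3]@d
def wplane(s,f,u,v,z):
    o,d=wray(s,f,u,v); return o+d*(z-o[2])/d[2]
E
python3 - <<'E'
from h import *
f=arm.grab_frame('scene'); g=arm.grab_frame('top')
np.set_printoptions(precision=4,suppress=True)
# zoomed px -> full
T=lambda u,v:(u/5+190-.4, v/5+140-.4)
S=lambda u,v:(u/4+180-.4, v/4+150-.4)
print('collar',plane(g,*T(590,173),.156),plane(f,*S(535,203),.156))
print('pivot top',plane(g,*T(184,130),.11),plane(f,*S(283,73),.11))
print('knob',plane(g,*T(291,143),.133),plane(f,*S(346,92),.133))
for a in [(128,294),(361,340),(581,373),(240,480),(624,538)]: print('m',plane(g,*T(*a),.12))
for a in [(146,103),(265,214),(407,332),(90,226),(320,447)]: print('ms',plane(f,*S(*a),.12))
E
```

```text
collar [ 0.5761 -0.1498  0.156 ] [ 0.5791 -0.1481  0.156 ]
pivot top [0.6176 0.1749 0.11  ] [0.6106 0.1661 0.11  ]
knob [0.6025 0.0871 0.133 ] [0.6067 0.0833 0.133 ]
m [0.4801 0.2151 0.12  ]
m [0.4457 0.0289 0.12  ]
m [ 0.4218 -0.1459  0.12  ]
m [0.3334 0.1225 0.12  ]
m [ 0.2923 -0.1788  0.12  ]
ms [0.4808 0.2137 0.12  ]
ms [0.4464 0.0287 0.12  ]
ms [ 0.4236 -0.1474  0.12  ]
ms [0.3346 0.1221 0.12  ]
ms [ 0.2918 -0.1782  0.12  ]
```

Request:
move_arm([
  {"dp":[0,-10,0],"rotation":[0,-5.4,0]},
  {"dp":[0,0,0],"rotation":[0,-5.4,0]},
  {"dp":[0,0,0],"rotation":[0,-5.4,0]},
  {"dp":[-19,0,35],"rotation":[0,0,0]},
  {"dp":[-19,0,35],"rotation":[0,0,0]},
])

```text
t: 0.67
eef_pos: [0.2884, 0.5523, 0.2331]
ee_rot: [-1.567, -0.0, 3.048]
force: [1.5, 0.6, 0.5]
width: 0.0873
```

Request:
move_arm([
  {"dp":[-19,0,35],"rotation":[0,0,0]},
  {"dp":[-19,0,35],"rotation":[0,0,0]},
  {"dp":[-19,0,35],"rotation":[0,0,0]},
  {"dp":[-19,0,35],"rotation":[0,0,0]},
  {"dp":[-19,0,35],"rotation":[0,0,0]},
])

```text
t: 1.08
eef_pos: [0.3679, 0.3615, 0.2325]
ee_rot: [-1.565, -0.001, 3.053]
force: [1.4, 0.4, -0.3]
width: 0.0876
```

Request:
move_arm([
  {"dp":[-19,0,35],"rotation":[0,0,0]},
  {"dp":[-19,0,35],"rotation":[0,0,0]},
  {"dp":[-19,0,35],"rotation":[0,0,0]},
  {"dp":[-19,0,35],"rotation":[0,0,0]},
  {"dp":[-19,0,35],"rotation":[0,0,0]},
])

```text
t: 1.5
eef_pos: [0.4482, 0.1693, 0.2347]
ee_rot: [-1.568, 0.001, 3.055]
force: [0.8, 0.4, -0.1]
width: 0.0875
```

Request:
move_arm([
  {"dp":[-19,-10,35],"rotation":[0,0,0]},
  {"dp":[-19,-10,35],"rotation":[0,0,0]},
  {"dp":[-10,-10,35],"rotation":[0,0,0]},
  {"dp":[0,0,35],"rotation":[0,0,0]},
  {"dp":[0,0,0],"rotation":[0,0,0]},
])

```text
t: 1.92
eef_pos: [0.4844, 0.015, 0.2663]
ee_rot: [-1.567, 0.002, 3.052]
force: [-0.1, -0.3, -0.1]
width: 0.0877
```

```bash
python3 - <<'E'
from h import *
s=st(); print(s['eef_pos'],s['ee_rot'],s['q'])
w=grab('wrist','w1')
E
```

```text
[0.48443698 0.01495506 0.26634336] [-1.56716294e+00  2.04249016e-03  3.05179438e+00] [ 0.44126723  0.01308689 -0.3318643   0.0044281  -1.22592723  1.03822991]
```

View pics/w1.png

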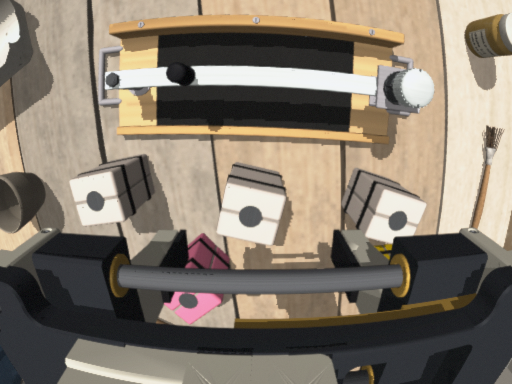

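The wrist view shows the tray clearly: pivot at (112,79), knob at (180,72), collar top at (413,88). The mould spouts are at (96,201), (250,216) and (398,221). The lip's front top edge runs from about (118,134) to (386,142).

```bash
python3 - <<'E'
from h import *
np.set_printoptions(precision=4,suppress=True)
s=st(); w=arm.grab_frame('wrist')
for n,u,v,z in [('collar top',416,88,.156),('knobtop',180,72,.133),('pivot',112,79,.108),('m0',96,201,.12),('m1',250,216,.12),('m2',398,221,.12),('lipL',118,131,.02),('lipM',250,131,.02),('lipR',386,139,.02),('fenceL',113,25,.05),('fenceM',250,16,.05),('fenceR',403,38,.05)]:
    print(n,wplane(s,w,u,v,z))
im=w['pixels'][:,:,::-1]
cv2.imwrite('pics/w1a.png',cv2.resize(im[0:150,90:450],None,fx=2.2,fy=2.2,interpolation=cv2.INTER_CUBIC))
cv2.imwrite('pics/w1b.png',cv2.resize(im[120:260,50:440],None,fx=2,fy=2,interpolation=cv2.INTER_CUBIC))
E
```

```text
collar top [ 0.5751 -0.1448  0.156 ]
knobtop [0.6061 0.0841 0.133 ]
pivot [0.6171 0.1722 0.108 ]
m0 [0.4789 0.2155 0.12  ]
m1 [0.4453 0.0309 0.12  ]
m2 [ 0.4204 -0.1449  0.12  ]
lipL [0.5534 0.2181 0.02  ]
lipM [0.5287 0.0253 0.02  ]
lipR [ 0.5046 -0.1699  0.02  ]
fenceL [0.7026 0.1942 0.05  ]
fenceM [0.6793 0.0106 0.05  ]
fenceR [ 0.6479 -0.1912  0.05  ]
```

View pics/w1a.png

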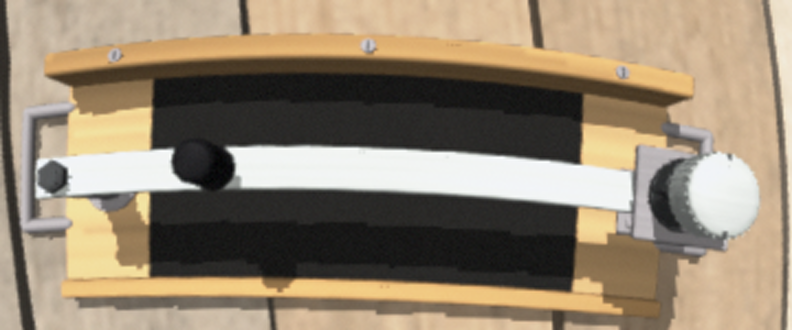

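View pics/w1b.png

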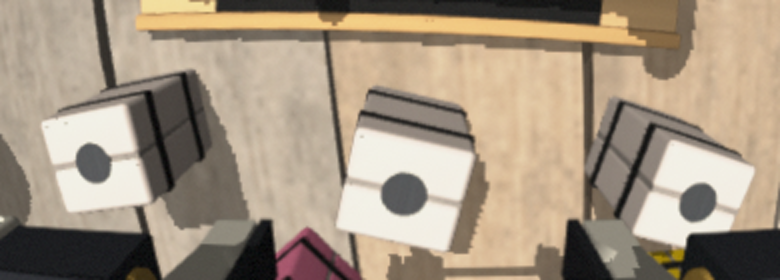

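Request:
move_arm([
  {"dp":[-21,5,31],"rotation":[0,0,0]},
  {"dp":[-21,5,31],"rotation":[0,0,0]},
  {"dp":[-21,5,31],"rotation":[0,0,0]},
  {"dp":[-18,5,30],"rotation":[0,0,0]},
  {"dp":[0,0,0],"rotation":[0,0,0]},
])

```text
t: 2.43
eef_pos: [0.5593, -0.1093, 0.2466]
ee_rot: [-1.571, 0.006, 3.065]
force: [0.0, 1.0, 1.2]
width: 0.0875
```

```bash
python3 - <<'E'
from h import *
s=st(); print(s['eef_pos'],s['ee_rot'],s['q'])
w=grab('wrist','w2')
E
```

```text
[ 0.5593109  -0.10926498  0.24659892] [-1.57076529  0.006359    3.06505713] [ 0.15136775  0.169811   -0.199615    0.00157689 -1.1951832   1.34231902]
```

View pics/w2.png

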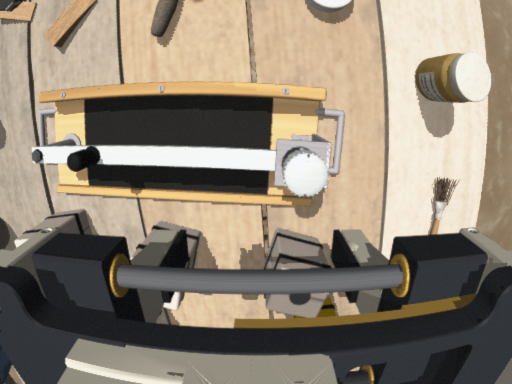

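```bash
python3 - <<'E'
from h import *
np.set_printoptions(precision=4,suppress=True)
s=st(); w=arm.grab_frame('wrist')
im=w['pixels']; hsv=cv2.cvtColor(im,cv2.COLOR_RGB2HSV)
m=((hsv[...,2]>190)&(hsv[...,1]<25)).astype(np.uint8); m[:, :278]=0; m[:,345:]=0; m[:130]=0;m[215:]=0
n,l,stt,c=cv2.connectedComponentsWithStats(m); i=1+np.argmax(stt[1:,4]); print(stt[i],c[i])
print(wplane(s,w,*c[i],.156), wplane(s,w,306,173,.156))
for n,u,v,z in [('pivot',38,156,.108),('knob',84,156,.133),('lipL',60,187,.02),('lipR',311,199,.02),('fenL',40,94,.05),('fenR',326,90,.05)]:
    print(n,wplane(s,w,u,v,z))
cv2.imwrite('pics/w2z.png',cv2.resize(im[100:220,250:360,::-1],None,fx=5,fy=5,interpolation=cv2.INTER_CUBIC))
E
```

```text
[ 278  130   65   65 2302] [307.5321 165.7168]
[ 0.5834 -0.1505  0.156 ] [ 0.577  -0.1489  0.156 ]
pivot [0.6167 0.1654 0.108 ]
knob [0.6097 0.0738 0.133 ]
lipL [0.5547 0.2125 0.02  ]
lipR [ 0.5059 -0.1741  0.02  ]
fenL [0.7017 0.1971 0.05  ]
fenR [ 0.6513 -0.1937  0.05  ]
```

View pics/w2z.png

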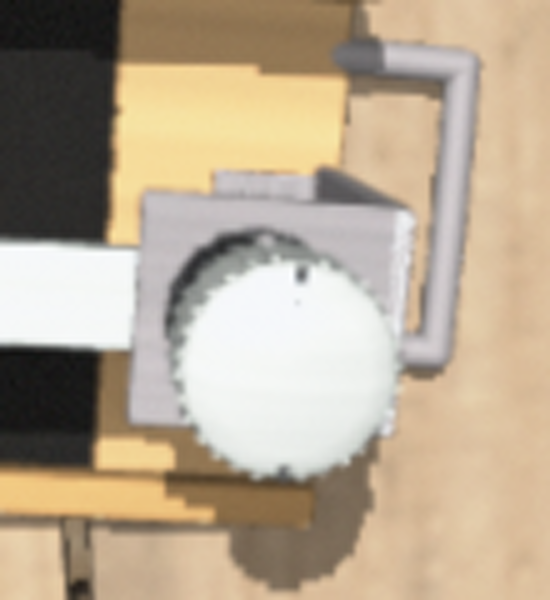

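Request:
move_arm([
  {"dp":[-10,0,20],"rotation":[0,0,0]},
  {"dp":[-10,10,19],"rotation":[0,0,0]},
  {"dp":[0,20,0],"rotation":[0,0,0]},
  {"dp":[0,20,0],"rotation":[0,0,0]},
  {"dp":[0,0,0],"rotation":[0,0,0]},
])

```text
t: 2.95
eef_pos: [0.5771, -0.1404, 0.1981]
ee_rot: [-1.573, 0.011, 3.073]
force: [-0.6, 0.0, -1.6]
width: 0.088
```

Request:
move_arm([
  {"dp":[-1,10,10],"rotation":[0,0,0]},
  {"dp":[0,20,0],"rotation":[0,0,0]},
  {"dp":[0,20,0],"rotation":[0,0,0]},
  {"dp":[0,14,0],"rotation":[0,0,0]},
  {"dp":[0,0,0],"rotation":[0,0,0]},
])

```text
t: 3.37
eef_pos: [0.5804, -0.1457, 0.1365]
ee_rot: [-1.573, 0.017, 3.082]
force: [-1.1, 0.1, 0.2]
width: 0.0876
```

```bash
python3 - <<'E'
from h import *
s=st(); print(s['eef_pos'],s['ee_rot'],s['q'],s['force'])
w=grab('scene','s3'); im=cv2.imread('pics/s3.png'); cv2.imwrite('pics/s3z.png',cv2.resize(im[150:270,230:400],None,fx=4,fy=4))
E
```

```text
[ 0.58038032 -0.14565277  0.13646908] [-1.57325023  0.01724495  3.08233329] [ 8.03897376e-02  2.97101904e-01 -2.97202568e-01 -3.62937777e-05
 -9.59073233e-01  1.43118896e+00] [-1.09603681  0.07679265  0.17157372]
```

View pics/s3z.png

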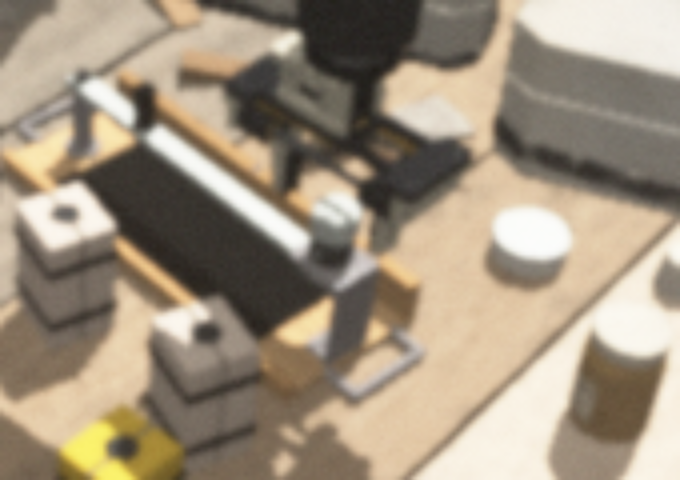

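```bash
cat > go.py <<'E'
# usage: go.py x y z yaw -> remaining shift (mm) and rotation (deg) in tool axes
import sys
from h import *
np.set_printoptions(precision=1,suppress=True)
x,y,z,yaw=map(float,sys.argv[1:5])
s=st(); Rt=R.from_euler('xyz',s['ee_rot']); Rg=R.from_euler('xyz',[-np.pi/2,0,yaw])
print('dp',Rt.inv().apply(np.array([x,y,z])-s['eef_pos'])*1e3,'rot',np.degrees((Rt.inv()*Rg).as_rotvec()),'t',round(s['t'],2))
E
python3 go.py .577 -.150 .122 3.05
```

```text
dp [ 4.1 15.9  4.5] rot [ 0.1  1.9 -1.1] t 3.42
```

Request:
move_arm([
  {"dp":[4,8,5],"rotation":[0,2,-1]},
  {"dp":[0,7,0],"rotation":[0,0,0]},
  {"dp":[0,0,0],"rotation":[0,0,0]},
])

```text
t: 3.67
eef_pos: [0.5787, -0.15, 0.1256]
ee_rot: [-1.573, 0.005, 3.047]
force: [-0.5, -0.6, -0.6]
width: 0.0873
```

```bash
python3 go.py .577 -.150 .122 3.05
```

```text
dp [1.7 3.6 0.2] rot [ 0.1 -0.2 -0.3] t 3.67
```

Close the jaws on the collar.

Request:
move_arm([
  {"dp":[2,4,0],"rotation":[0,0,0]},
  {"dp":[0,0,0],"rotation":[0,0,0]},
  {"dp":[0,0,0],"rotation":[0,0,0]},
  {"dp":[0,0,0],"rotation":[0,0,0]},
  {"dp":[0,0,0],"rotation":[0,0,0]},
], jaw=255, squeeze=40)

```text
t: 4.08
eef_pos: [0.5774, -0.1501, 0.123]
ee_rot: [-1.573, 0.007, 3.046]
force: [0.2, 0.6, -0.8]
width: 0.0599
```

Request:
move_arm([
  {"dp":[0,0,0],"rotation":[0,0,0]},
  {"dp":[0,0,0],"rotation":[0,0,0]},
  {"dp":[0,0,0],"rotation":[0,0,0]},
])

```text
t: 4.33
eef_pos: [0.5776, -0.1509, 0.1237]
ee_rot: [-1.572, 0.008, 3.047]
force: [-1.0, -15.1, -0.5]
width: 0.04
```

Request:
move_arm([
  {"dp":[0,-4,2],"rotation":[0,0,0]},
  {"dp":[0,-8,0],"rotation":[0,0,0]},
  {"dp":[0,-8,0],"rotation":[0,0,0]},
  {"dp":[0,0,0],"rotation":[0,0,0]},
])

```text
t: 4.67
eef_pos: [0.5773, -0.1516, 0.141]
ee_rot: [-1.575, 0.006, 3.045]
force: [4.2, -2.7, -11.5]
width: 0.0388
```

Request:
move_arm([
  {"dp":[0,-4,0],"rotation":[0,0,0]},
  {"dp":[0,0,0],"rotation":[0,0,0]},
])

```text
t: 4.83
eef_pos: [0.5772, -0.1516, 0.1435]
ee_rot: [-1.576, 0.006, 3.044]
force: [4.9, -2.5, -11.8]
width: 0.0388
```

Request:
move_arm([
  {"dp":[-0.5,-0.5,0],"rotation":[0,-7,0]},
  {"dp":[0,-0.3,0],"rotation":[0,-7,0]},
  {"dp":[0,-0.3,0],"rotation":[0,-7,0]},
  {"dp":[0,0,0],"rotation":[0,-7,0]},
])

```text
t: 5.17
eef_pos: [0.577, -0.1508, 0.1402]
ee_rot: [-1.576, 0.006, -2.741]
force: [4.6, -1.5, -11.5]
width: 0.0389
```

Request:
move_arm([
  {"dp":[0,-4,0],"rotation":[0,-5,0]},
  {"dp":[0,-1,0],"rotation":[0,-7,0]},
  {"dp":[0,-1,0],"rotation":[0,-7,0]},
  {"dp":[0,-1,0],"rotation":[0,-7,0]},
  {"dp":[0,-1,0],"rotation":[0,-7,0]},
])

```text
t: 5.58
eef_pos: [0.5762, -0.1501, 0.1424]
ee_rot: [-1.576, 0.007, -2.148]
force: [4.4, -1.8, -11.2]
width: 0.0387
```

Request:
move_arm([
  {"dp":[0,-1,0],"rotation":[0,-5,0]},
  {"dp":[0,-1,0],"rotation":[0,-4,0]},
  {"dp":[0,0,0],"rotation":[0,0,0]},
])

```text
t: 5.83
eef_pos: [0.576, -0.15, 0.1412]
ee_rot: [-1.577, 0.007, -1.975]
force: [5.9, -1.6, -10.9]
width: 0.0391
```

```bash
python3 - <<'E'
from h import *
s=st(); print(s['eef_pos'],s['ee_rot'],s['q'],s['force'],s['moment'])
w=grab('scene','s4'); im=cv2.imread('pics/s4.png'); cv2.imwrite('pics/s4z.png',cv2.resize(im[150:270,230:400],None,fx=4,fy=4))
E
```

```text
[ 0.57597297 -0.14996674  0.14121083] [-1.57704172  0.00702057 -1.97521961] [ 0.06728366  0.30008865 -0.27598267 -0.0108247  -0.99712503  2.67579336] [  5.93550958  -1.62415811 -10.88650775] [-0.84683802 -1.95981424 -0.02316566]
```

View pics/s4z.png

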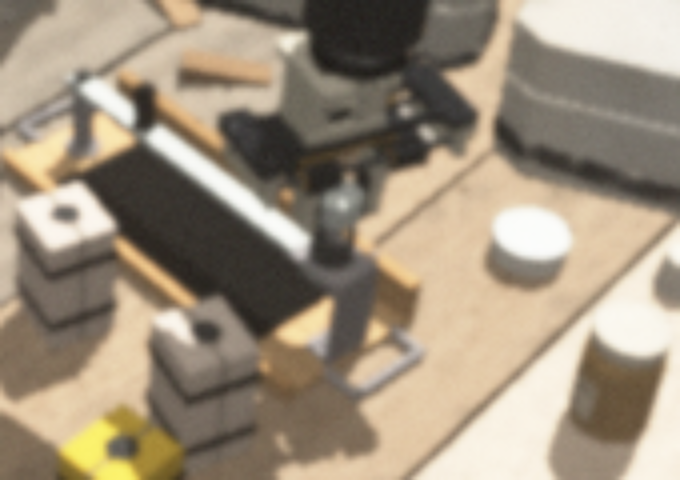

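Request:
move_arm([
  {"dp":[0,2,0],"rotation":[0,2,0]},
  {"dp":[0,2,0],"rotation":[0,0,0]},
  {"dp":[0,1,0],"rotation":[0,0,0]},
  {"dp":[0,0,0],"rotation":[0,0,0]},
])

```text
t: 6.22
eef_pos: [0.576, -0.1502, 0.1364]
ee_rot: [-1.577, 0.006, -2.013]
force: [1.1, 0.8, -4.9]
width: 0.0391
```

Request:
move_arm([
  {"dp":[0,1.5,0],"rotation":[0,0,0]},
  {"dp":[0,0.5,0],"rotation":[0,0,0]},
])

```text
t: 6.38
eef_pos: [0.5764, -0.1503, 0.1361]
ee_rot: [-1.576, 0.006, -2.011]
force: [-0.0, 1.8, 1.5]
width: 0.0398
```

Request:
move_arm([
  {"dp":[0,0,0],"rotation":[0,0,0]},
  {"dp":[0,0,0],"rotation":[0,0,0]},
  {"dp":[0,0,0],"rotation":[0,0,0]},
  {"dp":[0,0,0],"rotation":[0,0,0]},
  {"dp":[0,0,0],"rotation":[0,0,0]},
], jaw=0)

```text
t: 6.8
eef_pos: [0.576, -0.1505, 0.1363]
ee_rot: [-1.576, 0.005, -2.011]
force: [0.2, -0.4, -0.6]
width: 0.0674
```

Request:
move_arm([
  {"dp":[0,-10,0],"rotation":[0,0,0]},
  {"dp":[0,-20,0],"rotation":[0,0,0]},
  {"dp":[0,-25,0],"rotation":[0,0,0]},
  {"dp":[0,-25,0],"rotation":[0,7,0]},
  {"dp":[0,-20,0],"rotation":[0,7,0]},
])

```text
t: 7.22
eef_pos: [0.5729, -0.1513, 0.2365]
ee_rot: [-1.586, -0.003, -2.259]
force: [1.3, -0.1, -0.2]
width: 0.0871
```

Request:
move_arm([
  {"dp":[0,0,0],"rotation":[0,7,0]},
  {"dp":[0,0,0],"rotation":[0,7,0]},
  {"dp":[0,0,0],"rotation":[0,7,0]},
  {"dp":[0,0,0],"rotation":[0,7,0]},
  {"dp":[0,0,0],"rotation":[0,7,0]},
])

```text
t: 7.63
eef_pos: [0.5761, -0.1522, 0.2485]
ee_rot: [-1.576, 0.001, -2.885]
force: [-0.1, -0.2, -0.3]
width: 0.0875
```

Request:
move_arm([
  {"dp":[0,0,0],"rotation":[0,7,0]},
  {"dp":[0,0,0],"rotation":[0,7,0]},
  {"dp":[0,0,0],"rotation":[0,7,0]},
  {"dp":[0,0,0],"rotation":[0,7,0]},
  {"dp":[0,0,0],"rotation":[0,7,0]},
])

```text
t: 8.05
eef_pos: [0.5763, -0.1526, 0.2532]
ee_rot: [-1.576, 0.001, 2.773]
force: [-0.1, -0.8, 0.6]
width: 0.0875
```

Request:
move_arm([
  {"dp":[0,0,0],"rotation":[0,7,0]},
  {"dp":[0,0,0],"rotation":[0,7,0]},
  {"dp":[0,0,0],"rotation":[0,7,0]},
  {"dp":[0,0,0],"rotation":[0,7,0]},
  {"dp":[0,0,0],"rotation":[0,7,0]},
])

```text
t: 8.47
eef_pos: [0.5762, -0.153, 0.2576]
ee_rot: [-1.578, -0.001, 2.148]
force: [0.6, -0.6, 0.1]
width: 0.0874
```

```bash
python3 go.py .606 .085 .2 1.446; python3 - <<'E'
from h import *
grab('wrist','w5')
w=grab('scene','s5'); im=cv2.imread('pics/s5.png'); cv2.imwrite('pics/s5z.png',cv2.resize(im[150:270,230:400],None,fx=4,fy=4))
E
```

```text
dp [ 183.2   58.8 -154.5] rot [ 0.4 40.2  0.2] t 8.47
```

View pics/s5z.png

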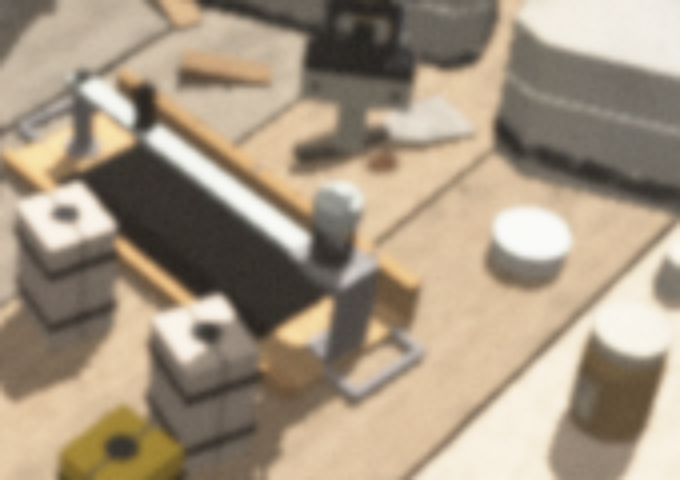

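View pics/w5.png

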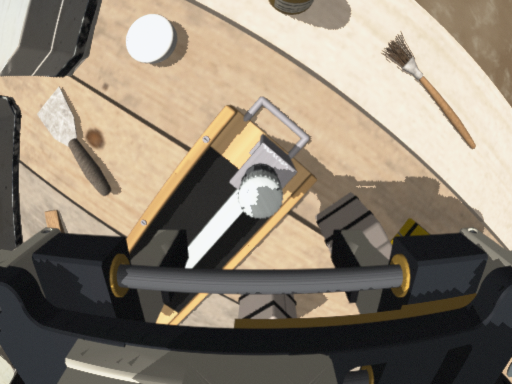

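The collar now stands higher over the bracket, at (337,205) in the zoomed scene view, so it is parked. Next I go to the knob.

Request:
move_arm([
  {"dp":[35,0,-20],"rotation":[0,7,0]},
  {"dp":[35,0,-20],"rotation":[0,7,0]},
  {"dp":[35,0,-20],"rotation":[0,7,0]},
  {"dp":[35,0,-10],"rotation":[0,7,0]},
  {"dp":[25,0,0],"rotation":[0,7,0]},
])

```text
t: 8.98
eef_pos: [0.5808, 0.0232, 0.2603]
ee_rot: [-1.578, -0.003, 1.559]
force: [0.3, -0.3, -0.4]
width: 0.0874
```

```bash
python3 go.py .606 .085 .2 1.446
```

```text
dp [ 61.9  60.7 -24. ] rot [0.4 6.5 0.2] t 8.98
```

Request:
move_arm([
  {"dp":[30,0,-16],"rotation":[0,6.5,0]},
  {"dp":[30,15,-16],"rotation":[0,0,0]},
  {"dp":[5,15,0],"rotation":[0,0,0]},
  {"dp":[0,0,0],"rotation":[0,0,0]},
])

```text
t: 9.32
eef_pos: [0.6186, 0.0948, 0.2338]
ee_rot: [-1.582, -0.007, 1.457]
force: [-1.7, 0.2, -2.2]
width: 0.0874
```

```bash
python3 go.py .606 .085 .103 1.446; python3 - <<'E'
from h import *
grab('wrist','w6')
E
```

```text
dp [-12.1 130.6  12.9] rot [0.6 0.6 0.4] t 9.32
```

View pics/w6.png

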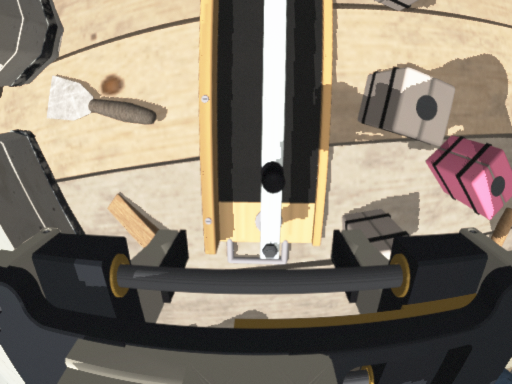

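```bash
python3 - <<'E'
from h import *
np.set_printoptions(precision=4,suppress=True)
s=st(); w=arm.grab_frame('wrist')
for n,u,v,z in [('pivot',270,250,.108),('knob',273,174,.133),('barfar',274,20,.093)]: print(n,wplane(s,w,u,v,z))
E
python3 go.py .606 .085 .103 1.446
```

```text
pivot [0.6171 0.1698 0.108 ]
knob [0.6057 0.0792 0.133 ]
barfar [ 0.5871 -0.0683  0.093 ]
dp [-10.7 133.   14.1] rot [0.8 0.5 0.4] t 9.42
```

Request:
move_arm([
  {"dp":[-13,0,14],"rotation":[0.8,0.5,0.4]},
  {"dp":[0,30,0],"rotation":[0,0,0]},
  {"dp":[0,30,0],"rotation":[0,0,0]},
  {"dp":[0,20,0],"rotation":[0,0,0]},
  {"dp":[0,0,0],"rotation":[0,0,0]},
])

```text
t: 9.83
eef_pos: [0.6039, 0.076, 0.1624]
ee_rot: [-1.579, -0.004, 1.452]
force: [-1.0, 0.2, -0.2]
width: 0.088
```

```bash
python3 go.py .606 .082 .103 1.446
```

```text
dp [ 6.  59.4 -0.9] rot [0.5 0.3 0.2] t 9.83
```

Request:
move_arm([
  {"dp":[6,20,-1],"rotation":[0.5,0.3,0.2]},
  {"dp":[0,20,0],"rotation":[0,0,0]},
  {"dp":[0,18,0],"rotation":[0,0,0]},
  {"dp":[0,0,0],"rotation":[0,0,0]},
])

```text
t: 10.17
eef_pos: [0.6076, 0.0775, 0.1116]
ee_rot: [-1.577, -0.002, 1.447]
force: [-0.3, 0.0, -0.4]
width: 0.0874
```

```bash
python3 go.py .606 .082 .103 1.446
```

```text
dp [4.2 8.6 2.2] rot [0.4 0.1 0.1] t 10.17
```

Request:
move_arm([
  {"dp":[5,7,2],"rotation":[0.4,0,0]},
  {"dp":[0,0,0],"rotation":[0,0,0]},
  {"dp":[0,0,0],"rotation":[0,0,0]},
  {"dp":[0,0,0],"rotation":[0,0,0]},
  {"dp":[0,0,0],"rotation":[0,0,0]},
], jaw=255, squeeze=12)

```text
t: 10.58
eef_pos: [0.6092, 0.0821, 0.1124]
ee_rot: [-1.578, -0.005, 1.448]
force: [-0.3, 0.8, -0.3]
width: 0.0598
```

Request:
move_arm([
  {"dp":[0,0,0],"rotation":[0,0,0]},
  {"dp":[0,0,0],"rotation":[0,0,0]},
  {"dp":[0,0,0],"rotation":[0,0,0]},
  {"dp":[0,0,0],"rotation":[0,0,0]},
  {"dp":[0,0,0],"rotation":[0,0,0]},
])

```text
t: 11.0
eef_pos: [0.6098, 0.0825, 0.1145]
ee_rot: [-1.58, -0.006, 1.449]
force: [-0.6, 0.5, 0.1]
width: 0.0265
```

Request:
move_arm([
  {"dp":[0,6,2],"rotation":[0.4,0,0.3]},
  {"dp":[0,6,0],"rotation":[0,0,0]},
  {"dp":[0,1,0],"rotation":[0,0,0]},
])

```text
t: 11.25
eef_pos: [0.6116, 0.083, 0.1055]
ee_rot: [-1.581, -0.002, 1.451]
force: [-1.8, -1.2, 2.1]
width: 0.0214
```

Request:
move_arm([
  {"dp":[0.7,0.3,-11],"rotation":[0,-7,0]},
  {"dp":[0.7,0.3,-11],"rotation":[0,-7,0]},
  {"dp":[0.7,0.3,-11],"rotation":[0,-7,0]},
  {"dp":[0.7,0.3,-11],"rotation":[0,-7,0]},
])

```text
t: 11.58
eef_pos: [0.6551, 0.0903, 0.1055]
ee_rot: [-1.581, 0.002, 1.95]
force: [-2.3, 5.2, 5.6]
width: 0.0211
```

Request:
move_arm([
  {"dp":[0.7,0.5,-11],"rotation":[0,-7,0]},
  {"dp":[0.7,0.3,-11],"rotation":[0,-7,0]},
  {"dp":[0.7,0.3,-11],"rotation":[0,-7,0]},
  {"dp":[0.7,0.3,-11],"rotation":[0,-7,0]},
  {"dp":[0.7,0.3,-11],"rotation":[0,-7,0]},
])

```text
t: 12.0
eef_pos: [0.6982, 0.1285, 0.1055]
ee_rot: [-1.579, 0.005, 2.575]
force: [-6.6, 2.4, 9.1]
width: 0.0213
```

Request:
move_arm([
  {"dp":[0,0,-11],"rotation":[0,-6,0]},
  {"dp":[0,0,-5],"rotation":[0,-3,0]},
  {"dp":[0,0,0],"rotation":[0,0,0]},
])

```text
t: 12.25
eef_pos: [0.7057, 0.1452, 0.1055]
ee_rot: [-1.575, 0.004, 2.751]
force: [-0.2, -3.0, 3.4]
width: 0.0213
```

Request:
move_arm([
  {"dp":[0,0,0],"rotation":[0,0,0]},
  {"dp":[0,0,0],"rotation":[0,0,0]},
  {"dp":[0,0,0],"rotation":[0,0,0]},
  {"dp":[0,0,0],"rotation":[0,0,0]},
  {"dp":[0,0,0],"rotation":[0,0,0]},
], jaw=140)

```text
t: 12.67
eef_pos: [0.7049, 0.1453, 0.1029]
ee_rot: [-1.573, 0.001, 2.75]
force: [-0.6, -1.0, 0.4]
width: 0.0391
```

Request:
move_arm([
  {"dp":[0,-20,0],"rotation":[0,0,0]},
  {"dp":[0,-30,0],"rotation":[0,0,0]},
  {"dp":[0,-40,0],"rotation":[0,0,0]},
  {"dp":[0,-40,0],"rotation":[0,0,0]},
  {"dp":[0,0,0],"rotation":[0,0,0]},
], jaw=0)

```text
t: 13.08
eef_pos: [0.7024, 0.1429, 0.2326]
ee_rot: [-1.565, -0.006, 2.746]
force: [1.6, 0.4, 2.2]
width: 0.0675
```

```bash
python3 - <<'E'
from h import *
s=st(); print(s['q'],s['eef_pos'],s['ee_rot'])
grab('wrist','w7'); grab('top','t7');grab('scene','s7')
im=cv2.imread('pics/s7.png'); cv2.imwrite('pics/s7z.png',cv2.resize(im[140:300,180:360],None,fx=4,fy=3.7))
E
```

```text
[ 4.71302517e-01  4.29225522e-01  1.33489119e-01 -4.92265387e-04
 -1.28333924e+00  7.04547652e-01] [0.70238796 0.142872   0.23259594] [-1.56479318 -0.00572119  2.7464878 ]
```

View pics/w7.png

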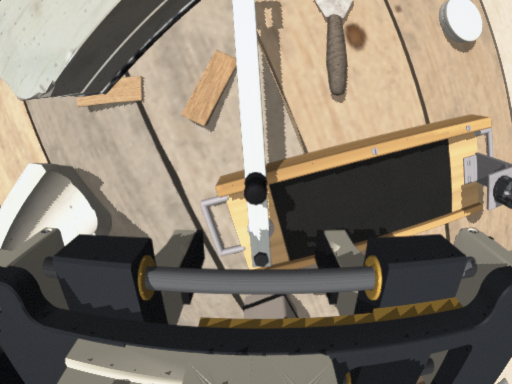

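View pics/s7z.png

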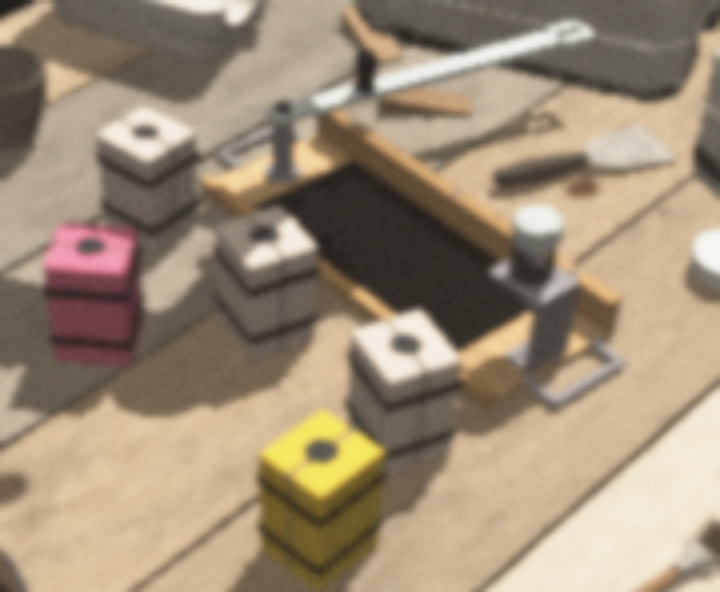

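The bar stands near the open stop (slotted end at (570,30) in the zoomed scene view) and the collar is still up. Next I go back to the overview pose for the moulds.

Request:
move_arm([
  {"dp":[30,-8,25],"rotation":[0,-6,0]},
  {"dp":[35,-8,20],"rotation":[0,-6,0]},
  {"dp":[38,-8,15],"rotation":[0,-4,0]},
  {"dp":[38,-8,15],"rotation":[0,0,0]},
  {"dp":[38,-8,15],"rotation":[0,0,0]},
])

```text
t: 13.65
eef_pos: [0.5017, 0.0913, 0.2501]
ee_rot: [-1.549, -0.043, 3.035]
force: [-0.7, 1.2, 0.9]
width: 0.0878
```

```bash
python3 go.py .47 .015 .27 3.017
```

```text
dp [ 24.2 -17.1  79.6] rot [-1.3  1.   2.4] t 13.65
```

Request:
move_arm([
  {"dp":[13,-10,38],"rotation":[-1.3,1,2.4]},
  {"dp":[13,-8,38],"rotation":[0,0,0]},
  {"dp":[0,0,5],"rotation":[0,0,0]},
  {"dp":[0,0,0],"rotation":[0,0,0]},
])

```text
t: 13.98
eef_pos: [0.4566, 0.0107, 0.2668]
ee_rot: [-1.571, -0.004, 3.02]
force: [-0.4, 0.1, 0.6]
width: 0.0876
```

```bash
cat >> h.py <<'E'
YAW=-.125; O=np.array([.5967,.012]); XA=np.array([np.cos(YAW),np.sin(YAW)]); YA=np.array([-np.sin(YAW),np.cos(YAW)])
def tray(p): d=np.asarray(p)[:2]-O; return np.array([d@XA,d@YA])
def world(tx,ty): return O+tx*XA+ty*YA
def tops(s,w,z=.12,show=True):
    im=w['pixels']; hsv=cv2.cvtColor(im,cv2.COLOR_RGB2HSV)
    m=((hsv[...,2]>150)&(hsv[...,1]<45)).astype(np.uint8)
    m=cv2.morphologyEx(m,cv2.MORPH_CLOSE,np.ones((9,9)))
    cs,_=cv2.findContours(m,cv2.RETR_EXTERNAL,cv2.CHAIN_APPROX_NONE); out=[]
    for c in cs:
        if cv2.contourArea(c)<600: continue
        P=np.array([wplane(s,w,*q,z)[:2] for q in c[:,0].astype(float)])
        (cx,cy),(a,b),th=cv2.minAreaRect((P*1e3).astype(np.float32))
        out.append((cx,cy,a,b,th)); u,v=c[:,0].mean(0)
        if show: print('px',int(u),int(v),'c',round(cx),round(cy),'size',round(a),round(b),'ang',round(th,1),'tray',np.round(tray([cx/1e3,cy/1e3])*1e3))
    return m
E
python3 - <<'E'
from h import *
s=st(); w=grab('wrist','w8'); print(s['eef_pos'],s['ee_rot'],s['q'][[0,5]])
m=tops(s,w); cv2.imwrite('pics/m8.png',m*255)
E
```

```text
[0.45658148 0.01067995 0.26684483] [-1.57055693 -0.00376174  3.02027293] [0.45510478 0.99502367]
px 140 370 c 145 285 size 79 296 ang 5.9 tray [-482.  215.]
px 210 314 c 286 105 size 84 57 ang 83.0 tray [-320.   53.]
px 392 190 c 423 -141 size 75 64 ang 68.6 tray [-153. -173.]
px 393 56 c 577 -155 size 56 90 ang 0.9 tray [   1. -168.]
px 477 106 c 488 -285 size 365 151 ang 0.9 tray [ -71. -308.]
px 120 129 c 567 162 size 377 334 ang 3.4 tray [-48. 145.]
```

View pics/w8.png

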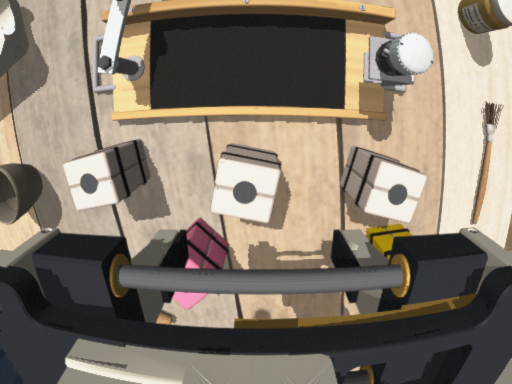

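View pics/m8.png

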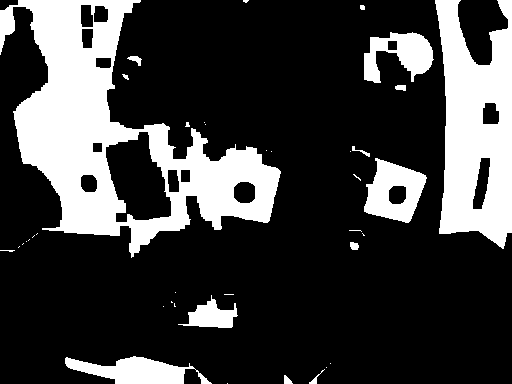

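```bash
python3 - <<'E'
from h import *
im=cv2.imread('pics/w8.png'); cv2.imwrite('pics/w8z.png',cv2.resize(im[130:235,50:440],None,fx=2,fy=2,interpolation=cv2.INTER_CUBIC))
E
```

```text
(no output)
```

View pics/w8z.png

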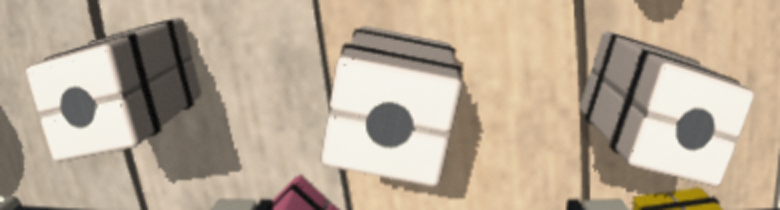

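```bash
cat >> h.py <<'E'
def quad(s,w,corners,z=.12,name=''):
    # corners: far-left, far-right, near-right, near-left px (image with yaw~3: up = +x)
    P=np.array([wplane(s,w,u,v,z)[:2] for u,v in corners]); c=P.mean(0)
    yv=(P[0]-P[1])+(P[3]-P[2]); xv=(P[0]-P[3])+(P[1]-P[2])
    print(name,'c',np.round(c*1e3),'tray',np.round(tray(c)*1e3),'size x %.0f y %.0f'%(np.linalg.norm(xv)*500,np.linalg.norm(yv)*500),'yaw from y %.3f from x %.3f'%(np.arctan2(-yv[0],yv[1]),np.arctan2(xv[1],xv[0])))
E
python3 - <<'E'
from h import *
s=st(); w=arm.grab_frame('wrist')
Z=lambda L:[(u/2+50-.25,v/2+130-.25) for u,v in L]
quad(s,w,Z([(26,68),(123,40),(138,150),(55,161)]),name='left')
quad(s,w,Z([(340,57),(461,71),(438,186),(322,163)]),name='mid')
quad(s,w,Z([(660,62),(753,93),(718,186),(629,151)]),name='right')
E
```

```text
left c [479. 211.] tray [-142.  183.] size x 63 y 70 yaw from y 0.034 from x -0.030
mid c [446.  29.] tray [-151.   -2.] size x 64 y 65 yaw from y -0.287 from x -0.311
right c [ 423. -144.] tray [-153. -176.] size x 57 y 67 yaw from y -0.426 from x -0.367
```

```bash
python3 go.py .446 .029 .14 2.84
```

```text
dp [ 13.1 126.7 -15.8] rot [-0.1 10.4  0.2] t 14.08
```

Request:
move_arm([
  {"dp":[13,20,-16],"rotation":[0,5.2,0]},
  {"dp":[0,30,0],"rotation":[0,5.2,0]},
  {"dp":[0,35,0],"rotation":[0,0,0]},
  {"dp":[0,30,0],"rotation":[0,0,0]},
  {"dp":[0,0,0],"rotation":[0,0,0]},
])

```text
t: 14.5
eef_pos: [0.4494, 0.0337, 0.1458]
ee_rot: [-1.568, -0.004, 2.831]
force: [-1.1, 0.0, 0.2]
width: 0.0876
```

```bash
python3 go.py .446 .029 .075 2.84
```

```text
dp [ 1.5 70.8  5.3] rot [-0.1 -0.5  0.3] t 14.5
```

Request:
move_arm([
  {"dp":[2,20,5],"rotation":[0,-0.5,0.3]},
  {"dp":[0,25,0],"rotation":[0,0,0]},
  {"dp":[0,25,0],"rotation":[0,0,0]},
  {"dp":[0,0,0],"rotation":[0,0,0]},
])

```text
t: 14.83
eef_pos: [0.4488, 0.032, 0.074]
ee_rot: [-1.564, -0.001, 2.845]
force: [-1.7, 0.2, 0.5]
width: 0.0877
```

```bash
python3 go.py .446 .029 .075 2.84; python3 -c "
from h import *
grab('wrist','w9')"
```

```text
dp [ 1.8 -1.   3.7] rot [-0.4  0.3  0.1] t 14.83
```

View pics/w9.png

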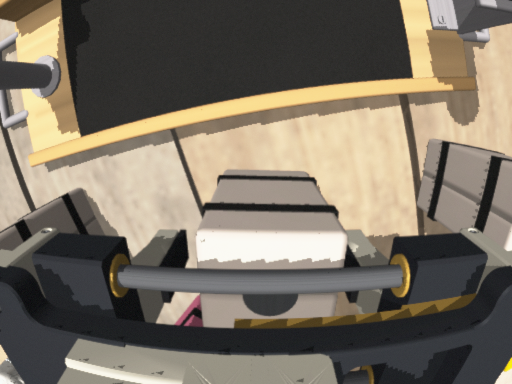

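Request:
move_arm([
  {"dp":[2,0,4],"rotation":[0,0,0]},
  {"dp":[0,0,0],"rotation":[0,0,0]},
  {"dp":[0,0,0],"rotation":[0,0,0]},
  {"dp":[0,0,0],"rotation":[0,0,0]},
  {"dp":[0,0,0],"rotation":[0,0,0]},
], jaw=255, squeeze=30)

```text
t: 15.3
eef_pos: [0.4504, 0.0306, 0.0816]
ee_rot: [-1.567, 0.005, 2.847]
force: [-0.2, 1.1, -5.2]
width: 0.0684
```

Request:
move_arm([
  {"dp":[0,-2,0],"rotation":[0,-4.9,0]},
  {"dp":[0,0,0],"rotation":[0,-4.9,0]},
  {"dp":[-15,0,0],"rotation":[0,0,0]},
  {"dp":[-15,0,0],"rotation":[0,0,0]},
])

```text
t: 15.63
eef_pos: [0.4763, 0.0267, 0.0841]
ee_rot: [-1.568, 0.001, 3.025]
force: [0.4, 0.3, -6.3]
width: 0.0678
```

```bash
python3 -c "
from h import *
s=st();print(tray(s['eef_pos']))
w=grab('wrist','w10')"
```

```text
[-0.12126687 -0.00046351]
```

View pics/w10.png

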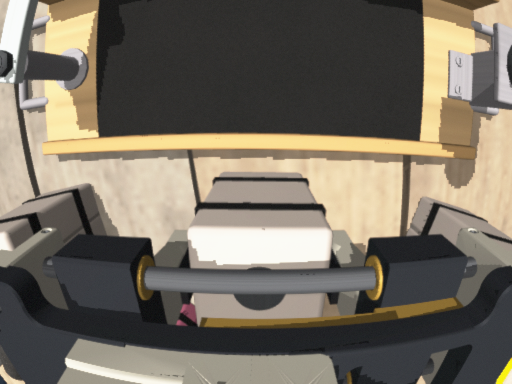

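Request:
move_arm([
  {"dp":[-7,0,0],"rotation":[0,0.5,0]},
  {"dp":[-6,2,0],"rotation":[0,0,0]},
  {"dp":[-3,2,0],"rotation":[0,0,0]},
  {"dp":[0,1,0],"rotation":[0,0,0]},
])

```text
t: 16.02
eef_pos: [0.496, 0.0244, 0.0803]
ee_rot: [-1.568, 0.002, 3.015]
force: [-11.5, 1.8, 23.7]
width: 0.0678
```

Request:
move_arm([
  {"dp":[0,0,0],"rotation":[0,0,0]},
  {"dp":[0,0,0],"rotation":[0,0,0]},
  {"dp":[0,0,0],"rotation":[0,0,0]},
  {"dp":[0,0,0],"rotation":[0,0,0]},
], jaw=0)

```text
t: 16.35
eef_pos: [0.4982, 0.0248, 0.0822]
ee_rot: [-1.569, 0.006, 3.015]
force: [0.1, 0.4, -0.2]
width: 0.0857
```

Request:
move_arm([
  {"dp":[0,-20,0],"rotation":[0,0,0]},
  {"dp":[0,-30,0],"rotation":[0,0,0]},
  {"dp":[10,-30,0],"rotation":[0,0,0]},
  {"dp":[30,0,0],"rotation":[0,0,0]},
  {"dp":[20,0,0],"rotation":[0,0,0]},
])

```text
t: 16.77
eef_pos: [0.4396, 0.0327, 0.1643]
ee_rot: [-1.567, 0.005, 3.014]
force: [-0.3, 0.3, -1.2]
width: 0.0875
```

```bash
python3 go.py .435 .0316 .105 3.0166; python3 -c "
from h import *
s=st();print(tray(s['eef_pos']),s['force'])
w=grab('wrist','w11')"
```

```text
dp [ 4.7 59.3  1.5] rot [-0.2 -0.2 -0.3] t 16.77
[-0.15842623  0.00100579] [-0.33711185  0.26125781 -1.16761911]
```

View pics/w11.png

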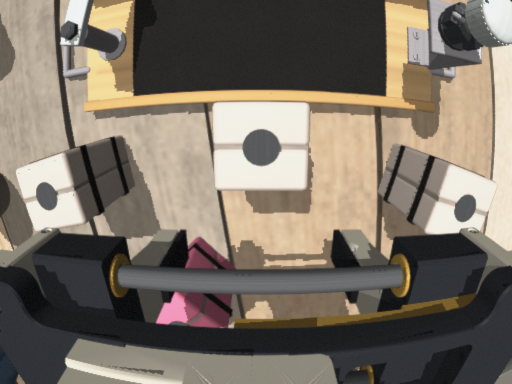

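The middle mould now stands square against the lip (spout at (261,147), top edge parallel to the lip). I shut the fingers, drop behind it and push.

Request:
move_arm([
  {"dp":[5,0,1],"rotation":[0,0,0]},
  {"dp":[1,0,0],"rotation":[0,0,0]},
  {"dp":[0,20,0],"rotation":[0,0,0]},
  {"dp":[0,20,0],"rotation":[0,0,0]},
  {"dp":[0,20,0],"rotation":[0,0,0]},
], jaw=255)

```text
t: 17.23
eef_pos: [0.4354, 0.0346, 0.109]
ee_rot: [-1.576, 0.018, 3.017]
force: [-0.6, 0.4, -1.1]
width: 0.0597
```

```bash
python3 go.py .435 .0316 .105 3.0166
```

```text
dp [0.1 4.  3. ] rot [ 0.3  0.  -1. ] t 17.23
```

Request:
move_arm([
  {"dp":[0,6,3],"rotation":[0.3,0,-1]},
  {"dp":[0,2,0],"rotation":[0,0,0]},
  {"dp":[0,0,0],"rotation":[0,0,0]},
  {"dp":[0,0,0],"rotation":[0,0,0]},
  {"dp":[0,0,0],"rotation":[0,0,0]},
])

```text
t: 17.65
eef_pos: [0.4349, 0.0303, 0.098]
ee_rot: [-1.566, -0.007, 3.017]
force: [0.2, -0.2, -0.1]
width: 0.0267
```

Request:
move_arm([
  {"dp":[-10,0,0],"rotation":[0,0,0]},
  {"dp":[-10,0,0],"rotation":[0,0,0]},
  {"dp":[-8,0,0],"rotation":[0,0,0]},
  {"dp":[-8,0,0],"rotation":[0,0,0]},
])

```text
t: 17.98
eef_pos: [0.4718, 0.0252, 0.0998]
ee_rot: [-1.566, -0.008, 3.017]
force: [-3.8, 0.4, 4.3]
width: 0.002
```

Request:
move_arm([
  {"dp":[-8,0,0],"rotation":[0,0,0]},
  {"dp":[-8,0,0],"rotation":[0,0,0]},
  {"dp":[-6,0,0],"rotation":[0,0,0]},
])

```text
t: 18.23
eef_pos: [0.4984, 0.0223, 0.1004]
ee_rot: [-1.567, -0.005, 3.017]
force: [-0.6, 0.1, -0.4]
width: 0.0004
```

```bash
python3 -c "
from h import *
s=st();print(tray(s['eef_pos']),s['force'])
w=grab('wrist','w12');grab('scene','s12')
im=cv2.imread('pics/s12.png'); cv2.imwrite('pics/s12z.png',cv2.resize(im[140:300,180:360],None,fx=4,fy=3.7))
"
```

```text
[-0.09877488 -0.00200809] [-0.59147787  0.1200277  -0.39141961]
```

View pics/s12z.png

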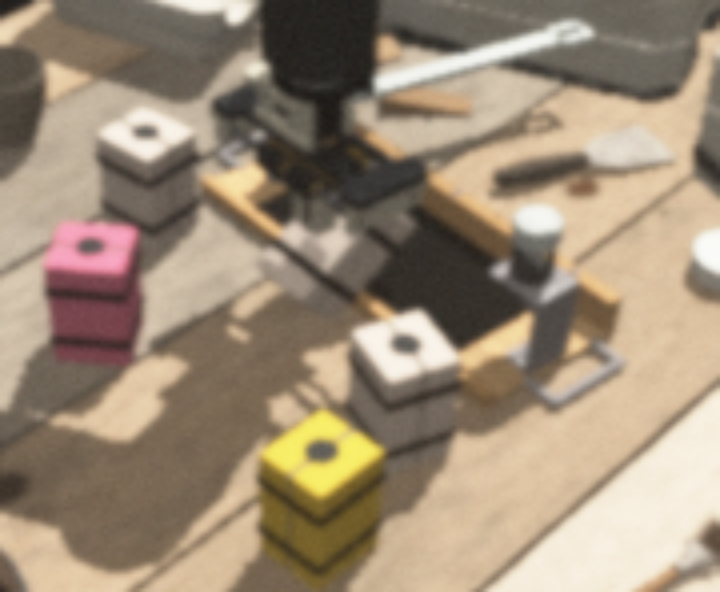

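View pics/w12.png

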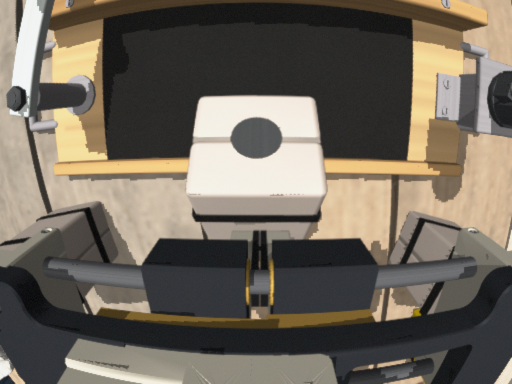

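The mould leans over the lip by about half. Pushing on.

Request:
move_arm([
  {"dp":[-5,0,0],"rotation":[0,0,0]},
  {"dp":[-5,0,0],"rotation":[0,0,0]},
  {"dp":[0,0,0],"rotation":[0,0,0]},
  {"dp":[0,0,0],"rotation":[0,0,0]},
])

```text
t: 18.67
eef_pos: [0.5091, 0.0209, 0.0995]
ee_rot: [-1.567, -0.005, 3.016]
force: [-0.7, -0.5, -0.3]
width: 0.0002
```

```bash
python3 -c "
from h import *
s=st();print(tray(s['eef_pos']),s['force'])
w=grab('wrist','w13');grab('scene','s13')
im=cv2.imread('pics/s13.png'); cv2.imwrite('pics/s13z.png',cv2.resize(im[140:300,180:360],None,fx=4,fy=3.7))
"
```

```text
[-0.08799054 -0.00204094] [-0.72163919 -0.49936859 -0.28334129]
```

View pics/s13z.png

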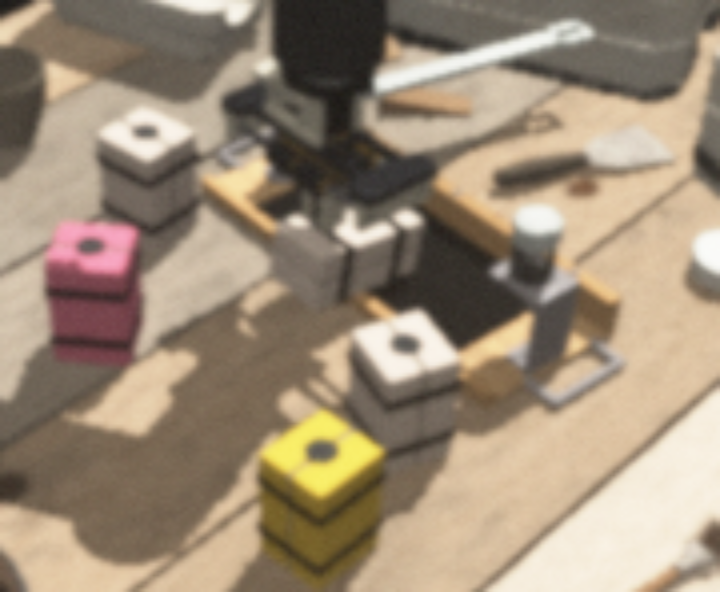

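View pics/w13.png

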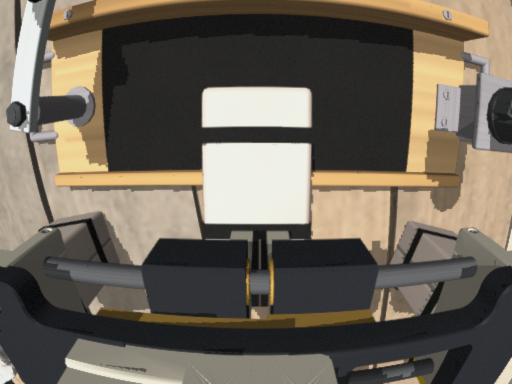

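It has fallen flat across the lip with its tail outside. I back off, lower, and push its end in.

Request:
move_arm([
  {"dp":[10,-5,0],"rotation":[0,0,0]},
  {"dp":[25,0,0],"rotation":[0,0,0]},
  {"dp":[15,0,0],"rotation":[0,0,0]},
  {"dp":[0,25,0],"rotation":[0,0,0]},
  {"dp":[0,28,0],"rotation":[0,0,0]},
])

```text
t: 19.18
eef_pos: [0.4587, 0.0288, 0.0567]
ee_rot: [-1.573, 0.004, 3.017]
force: [0.5, 0.2, -0.8]
width: 0.0007
```

```bash
python3 go.py .466 .0285 .047 3.0166; python3 -c "
from h import *
s=st();print(tray(s['eef_pos']),s['force'])
w=grab('wrist','w14')
"
```

```text
dp [-7.2  9.7 -0.6] rot [ 0.1  0.  -0.3] t 19.18
[-0.13897625 -0.00052407] [ 0.53740232  0.22736628 -0.75800821]
```

View pics/w14.png

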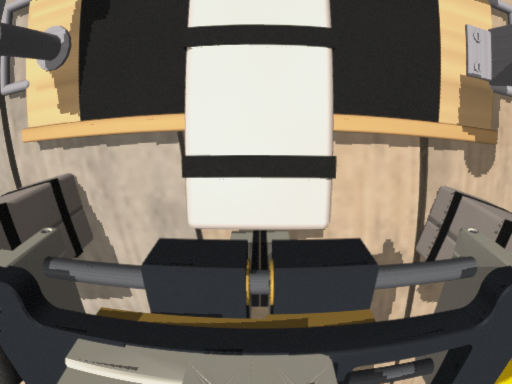

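Request:
move_arm([
  {"dp":[-12,8,0],"rotation":[0,0,0]},
  {"dp":[-12,0,0],"rotation":[0,0,0]},
  {"dp":[-12,0,0],"rotation":[0,0,0]},
  {"dp":[-12,0,0],"rotation":[0,0,0]},
  {"dp":[-8,0,0],"rotation":[0,0,0]},
])

```text
t: 19.65
eef_pos: [0.5078, 0.0189, 0.0444]
ee_rot: [-1.565, -0.011, 3.017]
force: [-1.8, 1.6, -1.3]
width: 0.0004
```

```bash
python3 -c "
from h import *
s=st();print(tray(s['eef_pos']),s['force'])
"
```

```text
[-0.08911022 -0.00421592] [-1.84906162  1.58782531 -1.28786196]
```

Request:
move_arm([
  {"dp":[-8,0,-2],"rotation":[0,0,0.5]},
  {"dp":[-8,0,0],"rotation":[0,0,0]},
  {"dp":[-5,0,0],"rotation":[0,0,0]},
  {"dp":[0,0,0],"rotation":[0,0,0]},
])

```text
t: 19.98
eef_pos: [0.533, 0.0178, 0.0458]
ee_rot: [-1.566, -0.0, 3.015]
force: [-1.0, 0.8, 0.2]
width: 0.0003
```

```bash
python3 -c "
from h import *
s=st();print(tray(s['eef_pos']),s['force'])
w=grab('wrist','w15');grab('scene','s15')
im=cv2.imread('pics/s15.png'); cv2.imwrite('pics/s15z.png',cv2.resize(im[140:300,180:360],None,fx=4,fy=3.7))
"
```

```text
[-0.06389543 -0.00218084] [-0.95829016  0.75899113  0.18095728]
```

View pics/w15.png

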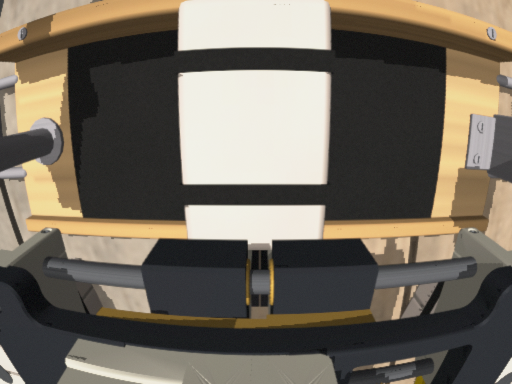

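View pics/s15z.png

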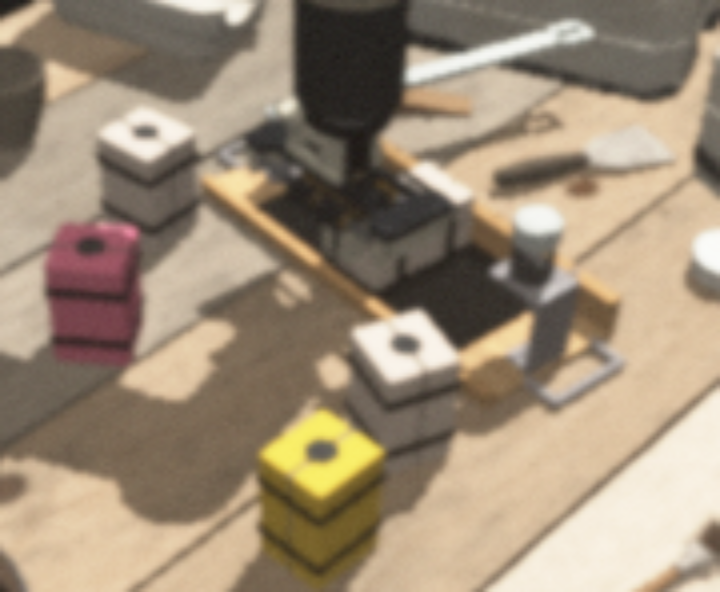

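Request:
move_arm([
  {"dp":[10,0,0],"rotation":[0,0,0]},
  {"dp":[20,-5,0],"rotation":[0,0,0]},
  {"dp":[20,-35,0],"rotation":[0,0,0]},
  {"dp":[15,-40,10],"rotation":[0,0,0]},
  {"dp":[5,-40,20],"rotation":[0,0,0]},
], jaw=0)

```text
t: 20.5
eef_pos: [0.4529, -0.0011, 0.1588]
ee_rot: [-1.56, -0.01, 3.015]
force: [1.8, 0.7, 0.5]
width: 0.0284
```

Request:
move_arm([
  {"dp":[0,-40,20],"rotation":[0,0,0]},
  {"dp":[0,-40,20],"rotation":[0,0,0]},
  {"dp":[0,0,0],"rotation":[0,0,0]},
  {"dp":[0,0,0],"rotation":[0,0,0]},
])

```text
t: 20.83
eef_pos: [0.4473, -0.0384, 0.2446]
ee_rot: [-1.566, 0.007, 3.019]
force: [0.4, 0.7, 0.5]
width: 0.055
```

```bash
python3 -c "
from h import *
s=st();print(s['eef_pos'],s['ee_rot'],tray(s['eef_pos']),s['force'])
w=grab('wrist','w16')
im=cv2.imread('pics/w16.png'); cv2.imwrite('pics/w16z.png',cv2.resize(im[0:240],None,fx=1.5,fy=1.5,interpolation=cv2.INTER_CUBIC))
"
```

```text
[ 0.44734635 -0.0384189   0.24456117] [-1.56591855  0.00667927  3.01905179] [-0.14190238 -0.06864614] [0.4096074  0.72730372 0.49292673]
```

View pics/w16z.png

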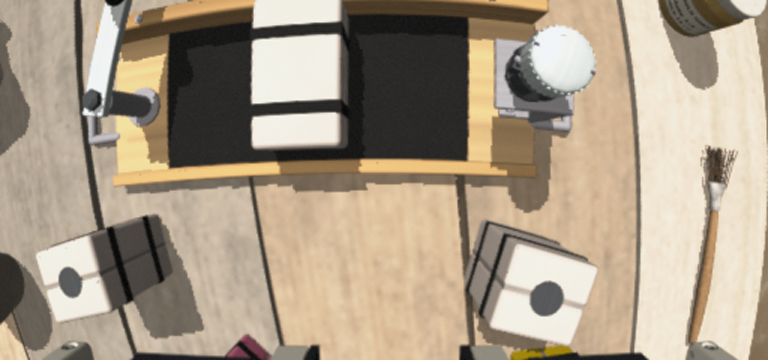

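```bash
python3 - <<'E'
from h import *
s=st(); w=arm.grab_frame('wrist')
Z=lambda L:[(u/1.5-.17,v/1.5-.17) for u,v in L]
quad(s,w,Z([(511,233),(597,264),(574,343),(487,312)]),name='right')
quad(s,w,Z([(36,256),(103,229),(128,310),(60,323)]),name='left')
for p in Z([(252,148),(348,148)]): print(tray(wplane(s,w,*p,.070))*1e3)
for p in Z([(115,180),(535,170)]): print(tray(wplane(s,w,*p,.02))*1e3)
E
python3 go.py .423 -.146 .2 2.74
```

```text
right c [ 428. -145.] tray [-148. -176.] size x 59 y 72 yaw from y -0.446 from x -0.321
left c [479. 205.] tray [-141.  177.] size x 62 y 80 yaw from y 0.071 from x 0.093
[-51.42014861  35.52249037]
[-54.36100421 -38.0641199 ]
[-67.9078834  197.22949829]
[ -68.50989784 -197.36433673]
dp [ 11.5  44.3 109.7] rot [-0.3 16.  -0.4] t 20.93
```

Request:
move_arm([
  {"dp":[0,0,35],"rotation":[0,5.3,0]},
  {"dp":[6,0,35],"rotation":[0,5.3,0]},
  {"dp":[10,0,35],"rotation":[0,5.3,0]},
  {"dp":[5,20,0],"rotation":[0,0,0]},
  {"dp":[0,20,0],"rotation":[0,0,0]},
])

```text
t: 21.35
eef_pos: [0.404, -0.1352, 0.2004]
ee_rot: [-1.565, 0.006, 2.736]
force: [-0.7, 0.3, -0.4]
width: 0.0869
```

```bash
python3 go.py .423 -.146 .14 2.74;  python3 -c "
from h import *
s=st();print(s['eef_pos'],s['ee_rot'])
w=grab('wrist','w17')
im=cv2.imread('pics/w17.png'); cv2.imwrite('pics/w17z.png',cv2.resize(im[150:260,150:400],None,fx=3,fy=3,interpolation=cv2.INTER_CUBIC))
"
```

```text
dp [-21.4  60.5   2.1] rot [-0.3 -0.2 -0.3] t 21.35
[ 0.40402917 -0.13515478  0.20040506] [-1.56540083  0.00573088  2.73566994]
```

View pics/w17.png

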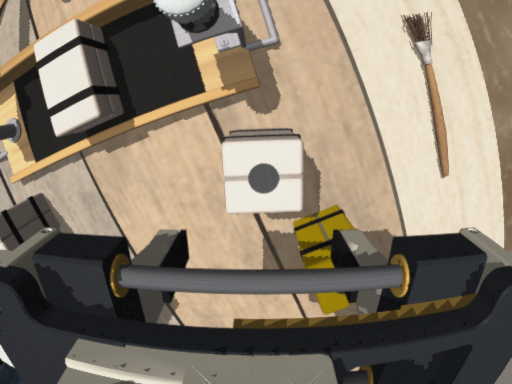

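```bash
python3 - <<'E'
from h import *
s=st(); w=arm.grab_frame('wrist')
print(wplane(s,w,264,178,.12))
quad(s,w,[(223,140),(302,138),(302,212),(226,213)])
E
```

```text
[ 0.41885176 -0.14623972  0.12      ]
 c [ 420. -146.] tray [-156. -179.] size x 62 y 64 yaw from y -0.389 from x -0.383
```

Request:
move_arm([
  {"dp":[-19,20,3],"rotation":[0,-0.5,0]},
  {"dp":[0,30,0],"rotation":[0,0,0]},
  {"dp":[0,30,0],"rotation":[0,0,0]},
  {"dp":[0,30,0],"rotation":[0,0,0]},
  {"dp":[0,0,0],"rotation":[0,0,0]},
])

```text
t: 21.87
eef_pos: [0.4227, -0.1442, 0.0867]
ee_rot: [-1.561, 0.002, 2.754]
force: [-1.2, 1.2, -0.6]
width: 0.0879
```

```bash
python3 go.py .420 -.146 .077 2.75;  python3 -c "
from h import *
w=grab('wrist','w18')
"
```

```text
dp [1.8 9.7 2.6] rot [-0.5  0.2 -0.1] t 21.87
```

View pics/w18.png

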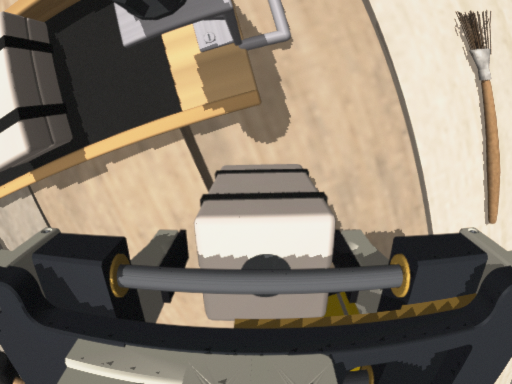

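Request:
move_arm([
  {"dp":[2,10,3],"rotation":[-0.5,0,0]},
  {"dp":[0,2,0],"rotation":[0,0,0]},
  {"dp":[0,0,0],"rotation":[0,0,0]},
  {"dp":[0,0,0],"rotation":[0,0,0]},
  {"dp":[0,0,0],"rotation":[0,0,0]},
], jaw=255, squeeze=30)

```text
t: 22.33
eef_pos: [0.4258, -0.1451, 0.0833]
ee_rot: [-1.57, 0.009, 2.76]
force: [-1.5, -0.3, -7.1]
width: 0.0682
```

Request:
move_arm([
  {"dp":[0,0,0],"rotation":[0,0,0]},
])

```text
t: 22.42
eef_pos: [0.4258, -0.1449, 0.0839]
ee_rot: [-1.57, 0.009, 2.76]
force: [-1.0, 0.5, -6.5]
width: 0.0681
```

```bash
python3 go.py .4829 -.0593 .077 3.0166
```

```text
dp [ -21.     7.  -100.7] rot [ -0.1 -14.7  -0.5] t 22.42
```

Request:
move_arm([
  {"dp":[0,-2,-15],"rotation":[0,-4.9,0]},
  {"dp":[0,0,-30],"rotation":[0,-4.9,0]},
  {"dp":[0,0,-30],"rotation":[0,-4.9,0]},
  {"dp":[0,0,-15],"rotation":[0,0,0]},
])

```text
t: 22.75
eef_pos: [0.4473, -0.0571, 0.0867]
ee_rot: [-1.569, 0.008, 3.022]
force: [1.0, 0.1, -6.5]
width: 0.0681
```

```bash
python3 go.py .4829 -.0593 .081 3.0166; python3 -c "
from h import *
s=st();print(tray(s['eef_pos']))
w=grab('wrist','w19')
"
```

```text
dp [-35.6   6.   -2.1] rot [-0.1  0.3 -0.5] t 22.75
[-0.13962005 -0.08718476]
```

View pics/w19.png

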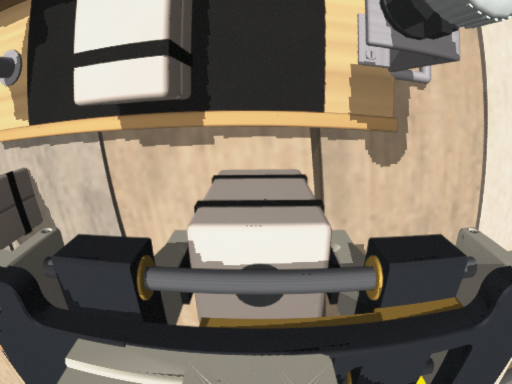

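Request:
move_arm([
  {"dp":[-14,0,-2],"rotation":[0,0.3,-0.5]},
  {"dp":[-11,1,0],"rotation":[0,0,0]},
  {"dp":[-5,2,0],"rotation":[0,0,0]},
  {"dp":[-3,2,0],"rotation":[0,0,0]},
])

```text
t: 23.13
eef_pos: [0.4811, -0.0558, 0.0824]
ee_rot: [-1.57, -0.0, 3.017]
force: [-0.3, -0.1, -7.4]
width: 0.0682
```

Request:
move_arm([
  {"dp":[-3,2,3],"rotation":[0,0,0]},
  {"dp":[-3,2,0],"rotation":[0,0,0]},
  {"dp":[-1,1,0],"rotation":[0,0,0]},
])

```text
t: 23.38
eef_pos: [0.4908, -0.0595, 0.082]
ee_rot: [-1.572, 0.005, 3.017]
force: [-8.6, 7.6, 7.5]
width: 0.0676
```

Request:
move_arm([
  {"dp":[0,0,0],"rotation":[0,0,0]},
  {"dp":[0,0,0],"rotation":[0,0,0]},
  {"dp":[0,0,0],"rotation":[0,0,0]},
  {"dp":[0,0,0],"rotation":[0,0,0]},
], jaw=0)

```text
t: 23.72
eef_pos: [0.4924, -0.0611, 0.0839]
ee_rot: [-1.573, 0.009, 3.015]
force: [-1.0, 0.4, 0.1]
width: 0.0858
```

Request:
move_arm([
  {"dp":[0,-20,0],"rotation":[0,0,0]},
  {"dp":[0,-30,0],"rotation":[0,0,0]},
  {"dp":[10,-30,0],"rotation":[0,0,0]},
  {"dp":[30,0,0],"rotation":[0,0,0]},
  {"dp":[25,0,0],"rotation":[0,0,0]},
])

```text
t: 24.13
eef_pos: [0.4284, -0.0544, 0.1651]
ee_rot: [-1.57, 0.006, 3.013]
force: [-0.7, 0.3, -0.7]
width: 0.0876
```

```bash
 python3 -c "
from h import *
x,y=world(-.166,-.085);print(x,y)
s=st();print(tray(s['eef_pos']),s['force'])
w=grab('wrist','w20')
for p in [(261,147)]: print(tray(wplane(s,w,*p,.12)))
import os; os.system('python3 go.py %f %f .102 3.0166'%(x,y))"
```

```text
dp [ 4.2 63.4 -2.5] rot [-0.  -0.3 -0.4] t 24.18
0.421397834902187 -0.05164079597254517
[-0.15872647 -0.08685292] [-0.65524223  0.30830141 -0.72584741]
[-0.10797832 -0.08753319]
```

View pics/w20.png

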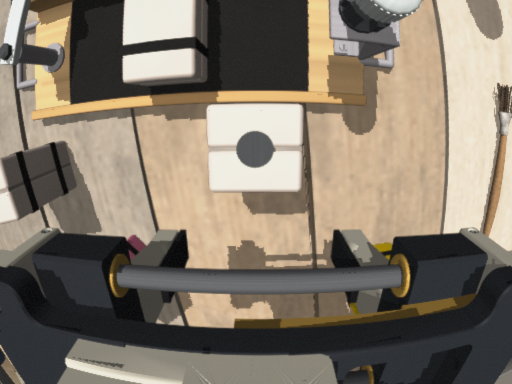

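Request:
move_arm([
  {"dp":[5,0,-2],"rotation":[0,0,0]},
  {"dp":[1,0,0],"rotation":[0,0,0]},
  {"dp":[0,20,0],"rotation":[0,0,0]},
  {"dp":[0,20,0],"rotation":[0,0,0]},
  {"dp":[0,20,0],"rotation":[0,0,0]},
], jaw=255)

```text
t: 24.6
eef_pos: [0.4229, -0.0509, 0.1091]
ee_rot: [-1.575, 0.02, 3.014]
force: [0.8, 0.3, -0.8]
width: 0.0599
```

Request:
move_arm([
  {"dp":[0,6,0],"rotation":[0,0,-1]},
  {"dp":[0,2,0],"rotation":[0,0,0]},
  {"dp":[0,0,0],"rotation":[0,0,0]},
  {"dp":[0,0,0],"rotation":[0,0,0]},
  {"dp":[0,0,0],"rotation":[0,0,0]},
])

```text
t: 25.02
eef_pos: [0.4229, -0.0516, 0.0981]
ee_rot: [-1.572, -0.006, 3.013]
force: [0.5, -0.4, 0.5]
width: 0.0265
```

```bash
python3 go.py .4214 -.0526 .1 3.0166
```

```text
dp [ 1.4 -1.9  1.2] rot [ 0.  -0.2  0.3] t 25.02
```

Request:
move_arm([
  {"dp":[-10,0,1],"rotation":[0,0,0]},
  {"dp":[-10,0,0],"rotation":[0,0,0]},
  {"dp":[-8,0,0],"rotation":[0,0,0]},
  {"dp":[-8,0,0],"rotation":[0,0,0]},
  {"dp":[-8,0,0],"rotation":[0,0,0]},
])

```text
t: 25.43
eef_pos: [0.469, -0.059, 0.1003]
ee_rot: [-1.572, -0.006, 3.014]
force: [-2.6, 1.1, 4.2]
width: 0.0006
```

Request:
move_arm([
  {"dp":[-8,0,0],"rotation":[0,0,0]},
  {"dp":[-6,0,0],"rotation":[0,0,0]},
  {"dp":[-5,0,0],"rotation":[0,0,0]},
  {"dp":[-5,0,0],"rotation":[0,0,0]},
])

```text
t: 25.77
eef_pos: [0.4987, -0.0624, 0.1004]
ee_rot: [-1.573, -0.002, 3.014]
force: [0.3, 0.1, -0.8]
width: 0.0004
```

Request:
move_arm([
  {"dp":[-3,0,0],"rotation":[0,0,0]},
  {"dp":[0,0,0],"rotation":[0,0,0]},
  {"dp":[0,0,0],"rotation":[0,0,0]},
])

```text
t: 26.02
eef_pos: [0.5036, -0.063, 0.0999]
ee_rot: [-1.573, -0.002, 3.013]
force: [-0.1, 0.0, 0.3]
width: 0.0005
```

```bash
 python3 -c "
from h import *
s=st();print(tray(s['eef_pos']),s['force'])
w=grab('wrist','w21')
"
```

```text
[-0.08307261 -0.0859898 ] [-0.08743819  0.00260082  0.27198707]
```

View pics/w21.png

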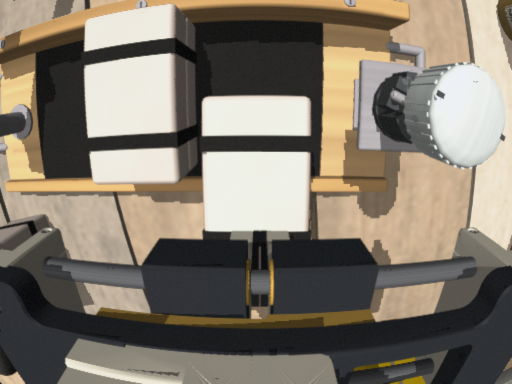

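Request:
move_arm([
  {"dp":[10,-5,0],"rotation":[0,0,0]},
  {"dp":[25,0,0],"rotation":[0,0,0]},
  {"dp":[20,0,0],"rotation":[0,0,0]},
  {"dp":[0,25,0],"rotation":[0,0,0]},
  {"dp":[0,28,0],"rotation":[0,0,0]},
])

```text
t: 26.48
eef_pos: [0.4481, -0.0547, 0.0566]
ee_rot: [-1.577, 0.009, 3.014]
force: [0.4, 1.6, -0.5]
width: 0.0005
```

Request:
move_arm([
  {"dp":[-12,8,0],"rotation":[0,0,0]},
  {"dp":[-12,0,0],"rotation":[0,0,0]},
  {"dp":[-12,0,0],"rotation":[0,0,0]},
  {"dp":[-12,0,0],"rotation":[0,0,0]},
  {"dp":[-6,0,0],"rotation":[0,0,0]},
])

```text
t: 26.9
eef_pos: [0.4949, -0.0627, 0.0465]
ee_rot: [-1.574, -0.002, 3.014]
force: [-2.2, 0.0, -1.3]
width: 0.0007
```

```bash
 python3 -c "
from h import *
s=st();print(tray(s['eef_pos']),s['force'],s['ee_rot'])
w=grab('wrist','w22')
"; python3 go.py .5388 -.0618 .047 3.0166
```

```text
[-0.09173033 -0.08678607] [-2.2481623   0.02599823 -1.33452047] [-1.57432705e+00 -1.96275302e-03  3.01386846e+00]
dp [-42.4  -0.4  -6.3] rot [ 0.2 -0.1  0. ] t 26.95
```

View pics/w22.png

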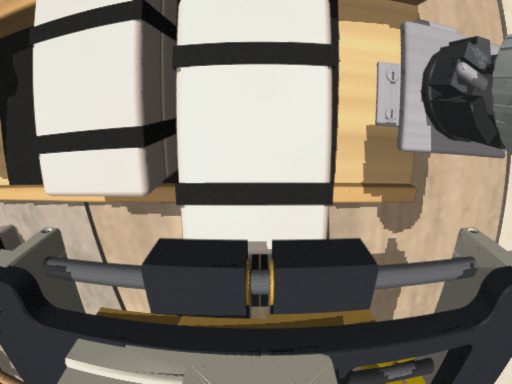

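Request:
move_arm([
  {"dp":[-8,0,-1],"rotation":[0,0,0]},
  {"dp":[-7,0,0],"rotation":[0,0,0]},
  {"dp":[-5,0,0],"rotation":[0,0,0]},
  {"dp":[0,0,0],"rotation":[0,0,0]},
])

```text
t: 27.28
eef_pos: [0.5173, -0.0646, 0.0479]
ee_rot: [-1.575, -0.001, 3.012]
force: [0.3, -0.4, -1.6]
width: 0.0004
```

```bash
 python3 -c "
from h import *
s=st();print(tray(s['eef_pos']),s['force'],s['ee_rot'])
w=grab('wrist','w23')
"
```

```text
[-0.06919357 -0.08592482] [ 0.34206601 -0.43937806 -1.55666133] [-1.57504115e+00 -5.33232949e-04  3.01232849e+00]
```

View pics/w23.png

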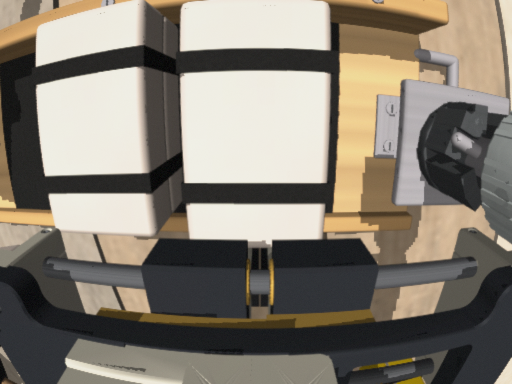

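Request:
move_arm([
  {"dp":[-3,0,0],"rotation":[0,0,0]},
  {"dp":[0,0,0],"rotation":[0,0,0]},
])

```text
t: 27.5
eef_pos: [0.52, -0.065, 0.0482]
ee_rot: [-1.575, -0.0, 3.012]
force: [0.9, 0.2, 0.8]
width: 0.0006
```

Request:
move_arm([
  {"dp":[10,0,0],"rotation":[0,0,0]},
  {"dp":[20,-5,0],"rotation":[0,0,0]},
  {"dp":[20,-35,0],"rotation":[0,0,0]},
  {"dp":[15,-40,-15],"rotation":[0,0,0]},
  {"dp":[0,-40,-35],"rotation":[0,0,0]},
], jaw=0)

```text
t: 27.92
eef_pos: [0.4532, -0.0171, 0.1556]
ee_rot: [-1.57, -0.013, 3.007]
force: [1.5, 0.3, -1.1]
width: 0.0285
```

Request:
move_arm([
  {"dp":[0,-35,-40],"rotation":[0,0,0]},
  {"dp":[0,-20,-40],"rotation":[0,0,0]},
  {"dp":[0,0,-40],"rotation":[0,0,0]},
  {"dp":[0,0,0],"rotation":[0,0,0]},
])

```text
t: 28.25
eef_pos: [0.4701, 0.0978, 0.214]
ee_rot: [-1.582, 0.005, 3.007]
force: [-0.9, 0.1, -0.0]
width: 0.055
```

```bash
 python3 -c "
from h import *
s=st();print(s['eef_pos'],s['ee_rot'],tray(s['eef_pos']),s['force'])
w=grab('wrist','w24')
im=cv2.imread('pics/w24.png'); cv2.imwrite('pics/w24z.png',cv2.resize(im[0:240],None,fx=1.5,fy=1.5,interpolation=cv2.INTER_CUBIC))
"
```

```text
[0.47014341 0.09775564 0.21395197] [-1.58215076  0.0046566   3.00678646] [-0.13626071  0.06930814] [-0.8769602   0.05369539 -0.00545137]
```

View pics/w24z.png

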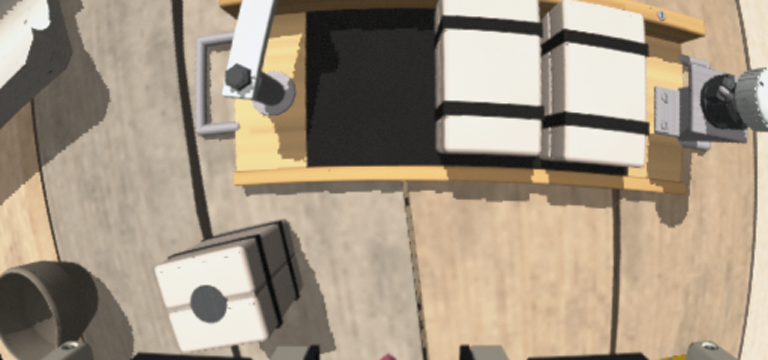

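```bash
python3 - <<'E'
from h import *
s=st(); w=arm.grab_frame('wrist')
Z=lambda u,v:(u/1.5-.17,v/1.5-.17)
print(wplane(s,w,*Z(209,303),.12))
quad(s,w,[Z(*p) for p in [(156,266),(248,238),(270,332),(186,351)]])
print('cup edge',wplane(s,w,*Z(93,300),.085), 'mids near edge',[tray(wplane(s,w,*Z(*p),.072))*1e3 for p in [(438,150),(540,155),(552,158),(643,165)]])
E
python3 go.py .479 .213 .2 3.14
```

```text
[0.47826996 0.21232194 0.12      ]
 c [481. 209.] tray [-139.  181.] size x 61 y 67 yaw from y 0.110 from x 0.049
cup edge [0.48409126 0.33820978 0.085     ] mids near edge [array([-52.277069  ,  36.35863651]), array([-53.16665515, -34.68455442]), array([-54.74020697, -43.65915234]), array([ -54.07070672, -118.59319203])]
dp [   5.9   14.  -119. ] rot [ 0.5 -7.6 -0.2] t 28.35
```

Request:
move_arm([
  {"dp":[0,0,-35],"rotation":[0,-5,0]},
  {"dp":[0,0,-35],"rotation":[0,-5,0]},
  {"dp":[10,0,-30],"rotation":[0,0,0]},
  {"dp":[10,0,-10],"rotation":[0,0,0]},
  {"dp":[0,0,0],"rotation":[0,0,0]},
])

```text
t: 28.77
eef_pos: [0.4502, 0.2008, 0.2112]
ee_rot: [-1.577, 0.001, -3.1]
force: [-1.2, -0.3, -0.3]
width: 0.0873
```

```bash
 python3 -c "
from h import *
s=st();print(s['eef_pos'],s['ee_rot'],tray(s['eef_pos']),s['force'])
w=grab('wrist','w25')
im=cv2.imread('pics/w25.png'); cv2.imwrite('pics/w25z.png',cv2.resize(im[120:240,130:390],None,fx=3,fy=3,interpolation=cv2.INTER_CUBIC))
"
```

```text
[0.45017431 0.20075908 0.2111654 ] [-1.57729596e+00  1.08320979e-03 -3.09973157e+00] [-0.16891593  0.16901827] [-1.18129019 -0.31071545 -0.32220057]
```

View pics/w25z.png

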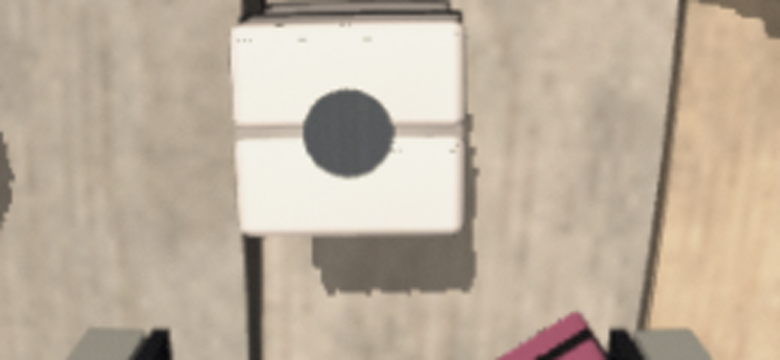

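```bash
python3 - <<'E'
from h import *
s=st(); w=arm.grab_frame('wrist')
Z=lambda u,v:(u/3+130-.33,v/3+120-.33)
p=wplane(s,w,*Z(348,133),.12); print(p)
quad(s,w,[Z(*q) for q in [(232,25),(464,22),(463,234),(240,235)]])
import os; os.system('python3 go.py %f %f .08 -3.1'%(p[0],p[1]))
E
```

```text
dp [-28.3 131.5 -12.9] rot [ 0.4 -0.  -0.1] t 28.87
[0.47901763 0.21453332 0.12      ]
 c [480. 214.] tray [-141.  186.] size x 62 y 66 yaw from y 0.048 from x 0.047
```

Request:
move_arm([
  {"dp":[-15,20,-13],"rotation":[0.4,0,0]},
  {"dp":[-14,30,0],"rotation":[0,0,0]},
  {"dp":[0,30,0],"rotation":[0,0,0]},
  {"dp":[0,35,0],"rotation":[0,0,0]},
  {"dp":[0,10,0],"rotation":[0,0,0]},
])

```text
t: 29.28
eef_pos: [0.4855, 0.2096, 0.0864]
ee_rot: [-1.576, 0.011, -3.106]
force: [-0.9, -1.7, 0.4]
width: 0.0877
```

```bash
python3 go.py .4795 .2143 .078 -3.1;  python3 -c "
from h import *
w=grab('wrist','w26')
"
```

```text
dp [ 5.9  8.4 -4.8] rot [ 0.3 -0.3 -0.6] t 29.28
```

View pics/w26.png

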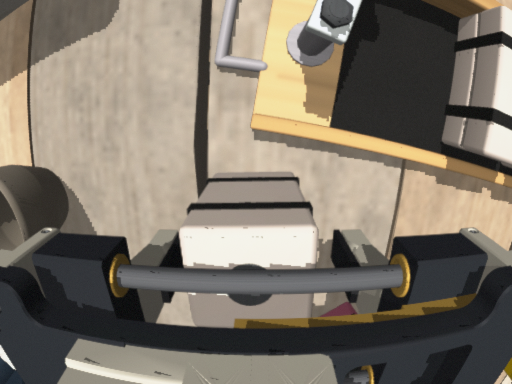

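Request:
move_arm([
  {"dp":[6,9,-5],"rotation":[0.3,0,-0.6]},
  {"dp":[0,2,0],"rotation":[0,0,0]},
  {"dp":[0,0,0],"rotation":[0,0,0]},
  {"dp":[0,0,0],"rotation":[0,0,0]},
  {"dp":[0,0,0],"rotation":[0,0,0]},
], jaw=255, squeeze=30)

```text
t: 29.75
eef_pos: [0.4802, 0.2118, 0.0754]
ee_rot: [-1.57, -0.001, -3.11]
force: [-0.2, -0.1, -6.8]
width: 0.0682
```

Request:
move_arm([
  {"dp":[0,-1,0],"rotation":[0,0,0]},
])

```text
t: 29.83
eef_pos: [0.4797, 0.2115, 0.0764]
ee_rot: [-1.57, -0.002, -3.11]
force: [-0.7, 0.4, -5.9]
width: 0.0679
```

```bash
python3 -c "
from h import *
import os
s=st();print(tray(s['eef_pos']),s['force'])
p=world(-.125,.087);print(p); os.system('python3 go.py %f %f .087 3.0166'%tuple(p))"
```

```text
dp [ -0.7 -10.4  97.7] rot [-0.1  9.   0.1] t 29.83
[-0.14093382  0.18339272] [-0.68247659  0.36155049 -5.89451167]
[0.48352199 0.11390554]
```

Request:
move_arm([
  {"dp":[0,-3,15],"rotation":[0,4.5,0]},
  {"dp":[0,0,30],"rotation":[0,4.5,0]},
  {"dp":[0,0,30],"rotation":[0,0,0]},
  {"dp":[0,0,20],"rotation":[0,0,0]},
])

```text
t: 30.17
eef_pos: [0.4724, 0.118, 0.0805]
ee_rot: [-1.571, -0.001, 3.014]
force: [-1.1, -0.3, -7.3]
width: 0.0678
```

```bash
python3 -c "
from h import *
import os
s=st();print(tray(s['eef_pos']),s['force'])
p=world(-.105,.087);print(p); os.system('python3 go.py %f %f .078 3.0166'%tuple(p)); grab('wrist','w27')"
```

```text
dp [-31.6   2.4   2.6] rot [ 0.  -0.2  0. ] t 30.17
[-0.13654931  0.08971038] [-1.12377898 -0.28946652 -7.32537886]
[0.50336595 0.11141204]
this script no longer has the robotException ignored in: <_io.TextIOWrapper mode='rw' encoding='UTF-8'>
Traceback (most recent call last):
BrokenPipeError: [Errno 32] Broken pipe
```

Request:
move_arm([
  {"dp":[-12,0,2],"rotation":[0,-0.2,0]},
  {"dp":[-10,0,0],"rotation":[0,0,0]},
  {"dp":[-4,2,0],"rotation":[0,0,0]},
  {"dp":[-3,2,0],"rotation":[0,0,0]},
])

```text
t: 30.5
eef_pos: [0.4987, 0.1075, 0.0771]
ee_rot: [-1.571, -0.003, 3.013]
force: [0.6, 0.1, -5.5]
width: 0.0681
```

Request:
move_arm([
  {"dp":[-2,2,0],"rotation":[0,0,0]},
  {"dp":[-1,2,0],"rotation":[0,0,0]},
])

```text
t: 30.67
eef_pos: [0.503, 0.1078, 0.0745]
ee_rot: [-1.57, -0.002, 3.014]
force: [-12.1, -2.2, 33.6]
width: 0.0679
```

Request:
move_arm([
  {"dp":[0,-0.5,0],"rotation":[0,0,0]},
  {"dp":[0,0,0],"rotation":[0,0,0]},
  {"dp":[0,0,0],"rotation":[0,0,0]},
  {"dp":[0,0,0],"rotation":[0,0,0]},
], jaw=0)

```text
t: 31.0
eef_pos: [0.5059, 0.1108, 0.0772]
ee_rot: [-1.572, 0.003, 3.018]
force: [-0.2, 0.1, -0.4]
width: 0.0862
```

Request:
move_arm([
  {"dp":[0,-20,0],"rotation":[0,0,0]},
  {"dp":[0,-30,0],"rotation":[0,0,0]},
  {"dp":[10,-35,0],"rotation":[0,0,0]},
  {"dp":[30,0,0],"rotation":[0,0,0]},
  {"dp":[20,0,0],"rotation":[0,0,0]},
])

```text
t: 31.42
eef_pos: [0.4474, 0.1194, 0.164]
ee_rot: [-1.57, 0.001, 3.018]
force: [-0.8, -0.4, -1.7]
width: 0.0877
```

```bash
 python3 -c "
from h import *
s=st();print(tray(s['eef_pos']),s['force'],world(-.166,.085))
w=grab('wrist','w28')"; python3 go.py .4427 .117 .102 3.0166
```

```text
[-0.1615651   0.08794041] [-0.80982916 -0.36336901 -1.68793449] [0.44259254 0.11703281]
dp [ 2.8 62.7  2.7] rot [ 0.   0.1 -0.1] t 31.47
```

View pics/w28.png

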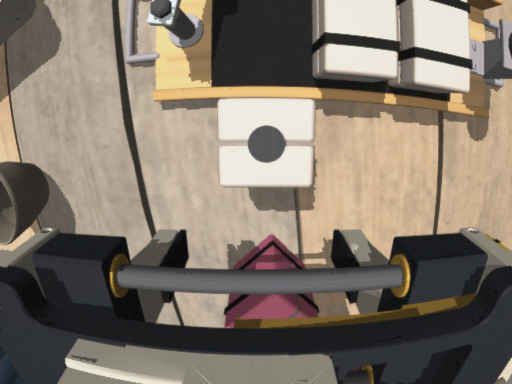

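Request:
move_arm([
  {"dp":[4,0,4],"rotation":[0,0,0]},
  {"dp":[1,0,0],"rotation":[0,0,0]},
  {"dp":[0,20,0],"rotation":[0,0,0]},
  {"dp":[0,20,0],"rotation":[0,0,0]},
  {"dp":[0,20,0],"rotation":[0,0,0]},
], jaw=255)

```text
t: 31.88
eef_pos: [0.4434, 0.1192, 0.1087]
ee_rot: [-1.58, 0.013, 3.022]
force: [0.3, -0.8, -0.2]
width: 0.0598
```

Request:
move_arm([
  {"dp":[0,6,0],"rotation":[0,0,-1]},
  {"dp":[0,2,0],"rotation":[0,0,0]},
  {"dp":[0,0,0],"rotation":[0,0,0]},
  {"dp":[0,0,0],"rotation":[0,0,0]},
  {"dp":[0,0,0],"rotation":[0,0,0]},
])

```text
t: 32.3
eef_pos: [0.4433, 0.1179, 0.0973]
ee_rot: [-1.575, -0.012, 3.021]
force: [-0.6, 0.3, 0.0]
width: 0.0267
```

```bash
python3 go.py .4427 .115 .102 3.0166
```

```text
dp [ 0.3 -4.7  3. ] rot [0.2 0.3 0.7] t 32.3
```

Request:
move_arm([
  {"dp":[-10,-1,3],"rotation":[0,0.3,0.5]},
  {"dp":[-10,0,0],"rotation":[0,0,0]},
  {"dp":[-8,0,0],"rotation":[0,0,0]},
  {"dp":[-8,0,0],"rotation":[0,0,0]},
  {"dp":[-8,0,0],"rotation":[0,0,0]},
])

```text
t: 32.72
eef_pos: [0.4894, 0.1087, 0.101]
ee_rot: [-1.576, -0.002, 3.016]
force: [-3.0, 0.4, 4.0]
width: 0.0005
```

Request:
move_arm([
  {"dp":[-8,0,0],"rotation":[0,0,0]},
  {"dp":[-6,0,0],"rotation":[0,0,0]},
  {"dp":[-5,0,0],"rotation":[0,0,0]},
  {"dp":[-5,0,0],"rotation":[0,0,0]},
])

```text
t: 33.05
eef_pos: [0.5189, 0.1056, 0.1012]
ee_rot: [-1.577, 0.001, 3.016]
force: [-0.5, -0.1, -1.1]
width: 0.0003
```

Request:
move_arm([
  {"dp":[-3,0,0],"rotation":[0,0,0]},
  {"dp":[0,0,0],"rotation":[0,0,0]},
  {"dp":[0,0,0],"rotation":[0,0,0]},
])

```text
t: 33.3
eef_pos: [0.5236, 0.1051, 0.1005]
ee_rot: [-1.577, 0.001, 3.015]
force: [0.5, 0.4, -0.4]
width: 0.0002
```

```bash
 python3 -c "
from h import *
s=st();print(tray(s['eef_pos']),s['force'])
w=grab('wrist','w29')
"
```

```text
[-0.08411861  0.08322189] [ 0.53671938  0.41185498 -0.42989991]
```

View pics/w29.png

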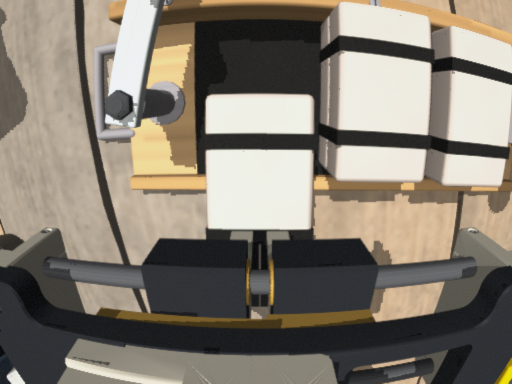

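Request:
move_arm([
  {"dp":[10,-5,0],"rotation":[0,0,0]},
  {"dp":[25,0,0],"rotation":[0,0,0]},
  {"dp":[20,0,0],"rotation":[0,0,0]},
  {"dp":[0,25,0],"rotation":[0,0,0]},
  {"dp":[0,28,0],"rotation":[0,0,0]},
])

```text
t: 33.77
eef_pos: [0.4681, 0.1145, 0.0573]
ee_rot: [-1.584, 0.01, 3.015]
force: [0.4, 0.0, -0.2]
width: 0.0004
```

Request:
move_arm([
  {"dp":[-12,8,0],"rotation":[0,0,0]},
  {"dp":[-12,0,0],"rotation":[0,0,0]},
  {"dp":[-12,0,0],"rotation":[0,0,0]},
  {"dp":[-12,0,0],"rotation":[0,0,0]},
  {"dp":[-6,0,0],"rotation":[0,0,0]},
])

```text
t: 34.18
eef_pos: [0.5198, 0.1059, 0.0481]
ee_rot: [-1.579, 0.002, 3.018]
force: [-1.4, 0.8, -1.7]
width: 0.0002
```

```bash
 python3 -c "
from h import *
s=st();print(tray(s['eef_pos']),s['force'],s['ee_rot'])
"
```

```text
[-0.08800237  0.08360051] [-1.37046293  0.78096608 -1.66719958] [-1.57935322e+00  2.39224854e-03  3.01799153e+00]
```

Request:
move_arm([
  {"dp":[-7,0,0],"rotation":[0,0,0]},
  {"dp":[-7,0,0],"rotation":[0,0,0]},
  {"dp":[-5,0,0],"rotation":[0,0,0]},
  {"dp":[0,0,0],"rotation":[0,0,0]},
])

```text
t: 34.52
eef_pos: [0.5434, 0.1027, 0.0498]
ee_rot: [-1.58, 0.004, 3.015]
force: [-1.7, 1.1, -0.9]
width: 0.0006
```

```bash
 python3 -c "
from h import *
s=st();print(tray(s['eef_pos']),s['force'],s['ee_rot'])
w=grab('wrist','w30')
"
```

```text
[-0.06419812  0.08332538] [-1.6924735   1.10242386 -0.90866226] [-1.58010166  0.00352793  3.01522994]
```

View pics/w30.png

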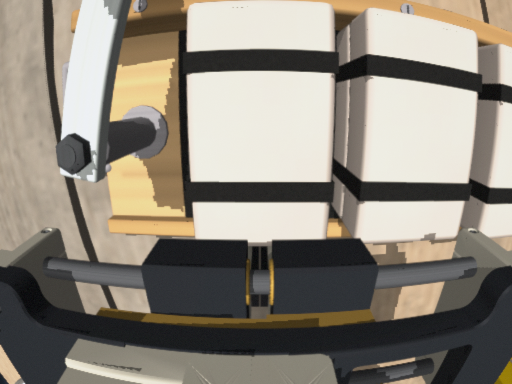

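Request:
move_arm([
  {"dp":[10,0,0],"rotation":[0,0,0]},
  {"dp":[20,-5,0],"rotation":[0,0,0]},
  {"dp":[20,-35,0],"rotation":[0,0,0]},
  {"dp":[15,-40,15],"rotation":[0,0,0]},
  {"dp":[0,-40,30],"rotation":[0,0,0]},
], jaw=0)

```text
t: 34.98
eef_pos: [0.4679, 0.0708, 0.1576]
ee_rot: [-1.573, -0.004, 3.016]
force: [0.3, -0.2, -0.4]
width: 0.0281
```

Request:
move_arm([
  {"dp":[-10,-40,30],"rotation":[0,0,0]},
  {"dp":[-10,-20,20],"rotation":[0,0,0]},
  {"dp":[0,0,0],"rotation":[0,0,0]},
])

```text
t: 35.23
eef_pos: [0.4799, 0.0221, 0.2208]
ee_rot: [-1.579, 0.01, 3.022]
force: [0.1, 0.2, 0.0]
width: 0.048
```

```bash
 python3 -c "
from h import *
s=st();print(s['eef_pos'],s['ee_rot'],tray(s['eef_pos']),s['force'])
w=grab('wrist','w31'); f=grab('scene','s31'); grab('top','t31')
im=cv2.imread('pics/w31.png'); cv2.imwrite('pics/w31z.png',cv2.resize(im[0:240],None,fx=1.5,fy=1.5,interpolation=cv2.INTER_CUBIC))
im=cv2.imread('pics/s31.png'); cv2.imwrite('pics/s31z.png',cv2.resize(im[140:300,180:360],None,fx=4,fy=3.7))
"
```

```text
[0.47990905 0.0220934  0.2208497 ] [-1.57930712  0.00974396  3.02168163] [-0.1171381  -0.00454623] [0.11215691 0.19339186 0.02796792]
```

View pics/w31z.png

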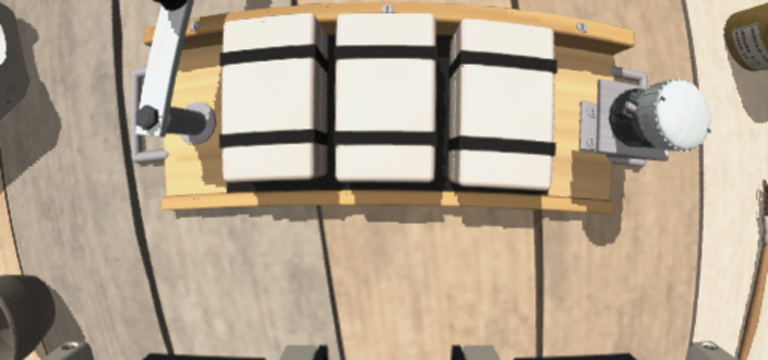

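View pics/s31z.png

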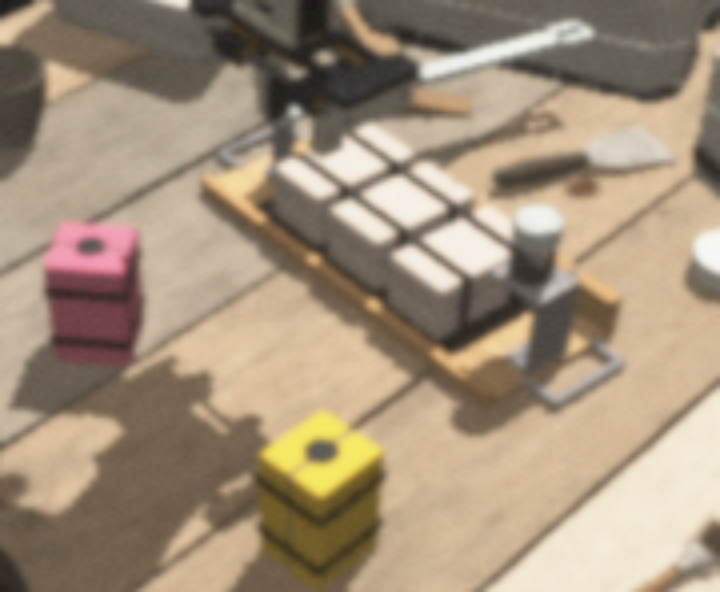

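```bash
 python3 - <<'E'
from h import *
s=st(); w=arm.grab_frame('wrist')
Z=lambda u,v:(u/1.5-.17,v/1.5-.17)
for p in [(222,180),(326,180),(336,182),(434,182),(449,187),(552,190)]: print('near',np.round(tray(wplane(s,w,*Z(*p),.074))*1e3))
for p in [(224,18),(318,14),(337,15),(433,15),(452,24),(553,29)]: print('far',np.round(tray(wplane(s,w,*Z(*p),.074))*1e3))
P=pts(arm.grab_frame('scene'))
S=lambda u,v:(int(u/4+180),int(v/3.7+140))
for p in [(305,178),(350,160),(360,228),(400,200),(425,272),(465,245)]:
    u,v=S(*p); q=np.median(P[v-2:v+3,u-2:u+3].reshape(-1,3),0); print(np.round(tray(q)*1e3),round(q[2]*1e3))
E
```

```text
near [-53. 116.]
near [-56.  41.]
near [-57.  34.]
near [-57. -31.]
near [-60. -42.]
near [ -59. -115.]
far [ 65. 114.]
far [61. 47.]
far [59. 34.]
far [ 59. -30.]
far [ 53. -43.]
far [  57. -114.]
[-40.  80.] 77
[10. 75.] 77
[-47.  -4.] 76
[ 6. -1.] 77
[-45. -89.] 77
[  6. -85.] 76
```

All three lie flat: their tops read 76 to 77 mm and they sit between the lip and the fence. Next I swing the bar back.

Request:
move_arm([
  {"dp":[-30,0,-12],"rotation":[0,5.2,0]},
  {"dp":[-35,0,-12],"rotation":[0,5.2,0]},
  {"dp":[-38,0,-5],"rotation":[0,5.2,0]},
  {"dp":[-38,0,0],"rotation":[0,0,0]},
  {"dp":[-20,0,-10],"rotation":[0,0,0]},
])

```text
t: 35.9
eef_pos: [0.6388, 0.0208, 0.2075]
ee_rot: [-1.571, -0.01, 2.744]
force: [0.8, 0.3, 0.8]
width: 0.0877
```

```bash
python3 go.py .705 .145 .2 2.75; python3 -c "
from h import *
s=st();print(s['eef_pos'],s['ee_rot'])
w=grab('wrist','w32')"
```

```text
dp [ -13.1    7.4 -140.2] rot [-0.  -0.3  0.5] t 35.9
[0.6387519  0.02075806 0.20752424] [-1.57053174 -0.00951467  2.74440019]
```

View pics/w32.png

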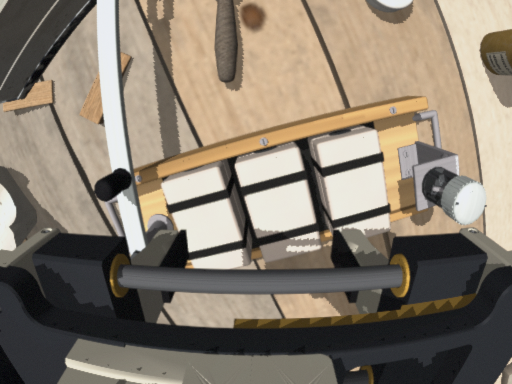

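```bash
python3 - <<'E'
from h import *
s=st(); w=arm.grab_frame('wrist')
print(wplane(s,w,106,188,.133),wplane(s,w,120,181,.111))
E
```

```text
[0.70583821 0.14337754 0.133     ] [0.70440452 0.13964051 0.111     ]
```

Request:
move_arm([
  {"dp":[-4,0,-35],"rotation":[0,0,0]},
  {"dp":[-4,0,-35],"rotation":[0,0,0]},
  {"dp":[-4,0,-35],"rotation":[0,0,0]},
  {"dp":[0,0,-32],"rotation":[0,0,0]},
  {"dp":[0,0,0],"rotation":[0,0,0]},
])

```text
t: 36.42
eef_pos: [0.7002, 0.1497, 0.1947]
ee_rot: [-1.559, -0.023, 2.743]
force: [-0.5, -0.1, -0.6]
width: 0.0873
```

```bash
python3 go.py .705 .145 .103 2.75; python3 -c "
from h import *
s=st();print(s['eef_pos'],s['ee_rot'])
w=grab('wrist','w33')"
```

```text
dp [-8.3 91.6  1.3] rot [-0.7 -0.4  1.3] t 36.42
[0.70018939 0.14968467 0.19470056] [-1.55872211 -0.0226256   2.74258069]
```

View pics/w33.png

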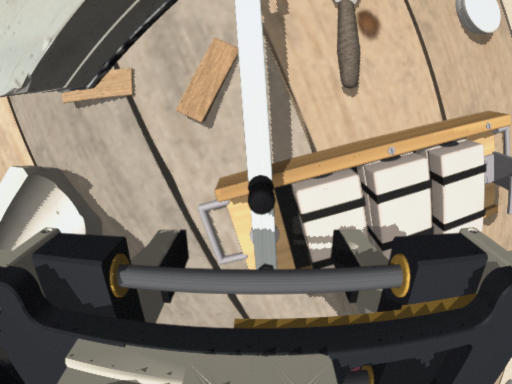

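Request:
move_arm([
  {"dp":[-8,10,1],"rotation":[-0.7,-0.4,1.3]},
  {"dp":[0,25,0],"rotation":[0,0,0]},
  {"dp":[0,25,0],"rotation":[0,0,0]},
  {"dp":[0,25,0],"rotation":[0,0,0]},
  {"dp":[0,6,0],"rotation":[0,0,0]},
])

```text
t: 36.88
eef_pos: [0.7012, 0.1469, 0.0975]
ee_rot: [-1.567, -0.003, 2.756]
force: [-0.7, -1.0, -2.4]
width: 0.0874
```

```bash
python3 go.py .705 .145 .102 2.75
```

```text
dp [-4.2 -4.5  0.3] rot [-0.2  0.3  0.2] t 36.88
```

Request:
move_arm([
  {"dp":[-4,-4,0],"rotation":[0,0,0]},
  {"dp":[0,0,0],"rotation":[0,0,0]},
  {"dp":[0,0,0],"rotation":[0,0,0]},
  {"dp":[0,0,0],"rotation":[0,0,0]},
  {"dp":[0,0,0],"rotation":[0,0,0]},
], jaw=255, squeeze=12)

```text
t: 37.3
eef_pos: [0.704, 0.1448, 0.1032]
ee_rot: [-1.565, -0.003, 2.757]
force: [0.3, 0.1, -0.2]
width: 0.0598
```

Request:
move_arm([
  {"dp":[0,0,0],"rotation":[0,0,0]},
  {"dp":[0,0,0],"rotation":[0,0,0]},
  {"dp":[0,0,0],"rotation":[0,0,0]},
  {"dp":[0,0,0],"rotation":[0,0,0]},
  {"dp":[0,0,0],"rotation":[0,0,0]},
])

```text
t: 37.72
eef_pos: [0.7057, 0.1452, 0.1072]
ee_rot: [-1.569, 0.001, 2.757]
force: [0.1, -1.0, -0.2]
width: 0.0264
```

Request:
move_arm([
  {"dp":[0,0,0],"rotation":[0,0,0]},
  {"dp":[0,0,0],"rotation":[0,0,0]},
])

```text
t: 37.88
eef_pos: [0.7057, 0.1452, 0.1073]
ee_rot: [-1.57, 0.001, 2.757]
force: [0.5, 0.0, 0.2]
width: 0.0212
```

Request:
move_arm([
  {"dp":[0.7,0.5,11],"rotation":[0,7,0]},
  {"dp":[0.7,0.3,11],"rotation":[0,7,0]},
  {"dp":[0.7,0.3,11],"rotation":[0,7,0]},
  {"dp":[0.7,0.3,11],"rotation":[0,7,0]},
  {"dp":[0.7,0.3,11],"rotation":[0,7,0]},
])

```text
t: 38.3
eef_pos: [0.6756, 0.1034, 0.1072]
ee_rot: [-1.577, 0.007, 2.135]
force: [2.1, -1.5, 0.2]
width: 0.0211
```

Request:
move_arm([
  {"dp":[0.7,0,11],"rotation":[0,7,0]},
  {"dp":[0.7,0,11],"rotation":[0,7,0]},
  {"dp":[0.7,0,11],"rotation":[0,7,0]},
  {"dp":[0.7,0,11],"rotation":[0,7,0]},
])

```text
t: 38.63
eef_pos: [0.6347, 0.0848, 0.1071]
ee_rot: [-1.582, 0.007, 1.635]
force: [1.0, -1.8, 1.0]
width: 0.0212
```

Request:
move_arm([
  {"dp":[0.7,0,11],"rotation":[0,4,0]},
  {"dp":[0,0,9],"rotation":[0,4,0]},
  {"dp":[0,0,5],"rotation":[0,2,0]},
])

```text
t: 38.88
eef_pos: [0.6093, 0.0832, 0.1072]
ee_rot: [-1.586, 0.005, 1.443]
force: [3.2, 0.9, -4.6]
width: 0.0213
```

Request:
move_arm([
  {"dp":[0,0,3],"rotation":[0,0,0]},
  {"dp":[0,0,0],"rotation":[0,0,0]},
])

```text
t: 39.05
eef_pos: [0.6062, 0.0832, 0.1071]
ee_rot: [-1.587, 0.005, 1.442]
force: [2.0, -0.7, -2.3]
width: 0.0218
```

Request:
move_arm([
  {"dp":[0,0,2],"rotation":[0,0,0]},
  {"dp":[0,0,0],"rotation":[0,0,0]},
])

```text
t: 39.22
eef_pos: [0.6065, 0.0832, 0.1071]
ee_rot: [-1.591, 0.005, 1.445]
force: [0.1, -0.6, -0.3]
width: 0.0217
```

Request:
move_arm([
  {"dp":[0,0,3],"rotation":[0,0,0]},
  {"dp":[0,0,1],"rotation":[0,0,0]},
])

```text
t: 39.38
eef_pos: [0.6063, 0.0832, 0.1072]
ee_rot: [-1.597, 0.005, 1.448]
force: [4.3, -1.8, -3.5]
width: 0.0212
```

Request:
move_arm([
  {"dp":[0,0,3],"rotation":[0,0,0]},
  {"dp":[0,0,1],"rotation":[0,0,0]},
])

```text
t: 39.55
eef_pos: [0.6065, 0.0832, 0.1072]
ee_rot: [-1.603, 0.004, 1.451]
force: [2.8, -0.4, -1.4]
width: 0.0217
```

Request:
move_arm([
  {"dp":[0,0,0],"rotation":[0,0,0]},
  {"dp":[0,0,0],"rotation":[0,0,0]},
  {"dp":[0,0,0],"rotation":[0,0,0]},
  {"dp":[0,0,0],"rotation":[0,0,0]},
  {"dp":[0,0,0],"rotation":[0,0,0]},
], jaw=140)

```text
t: 39.97
eef_pos: [0.6057, 0.0835, 0.107]
ee_rot: [-1.601, 0.005, 1.454]
force: [-0.1, -0.6, -0.4]
width: 0.0389
```

Request:
move_arm([
  {"dp":[0,-20,0],"rotation":[0,0,0]},
  {"dp":[0,-30,0],"rotation":[1.5,0,0]},
  {"dp":[-10,-40,0],"rotation":[0,0,0]},
  {"dp":[-20,-20,0],"rotation":[0,0,0]},
  {"dp":[0,0,0],"rotation":[0,0,0]},
], jaw=0)

```text
t: 40.38
eef_pos: [0.598, 0.054, 0.2195]
ee_rot: [-1.566, 0.009, 1.458]
force: [-0.3, 0.1, -0.6]
width: 0.0673
```

```bash
 python3 -c "
from h import *
s=st();print(s['eef_pos'],s['ee_rot'])
w=grab('wrist','w34'); grab('scene','s34')
im=cv2.imread('pics/s34.png'); cv2.imwrite('pics/s34z.png',cv2.resize(im[140:300,180:360],None,fx=4,fy=3.7))"
```

```text
[0.59796543 0.05401271 0.21947264] [-1.56637433  0.00904901  1.45764228]
```

View pics/w34.png

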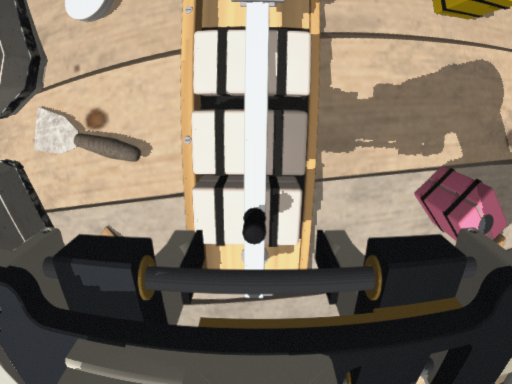

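View pics/s34z.png

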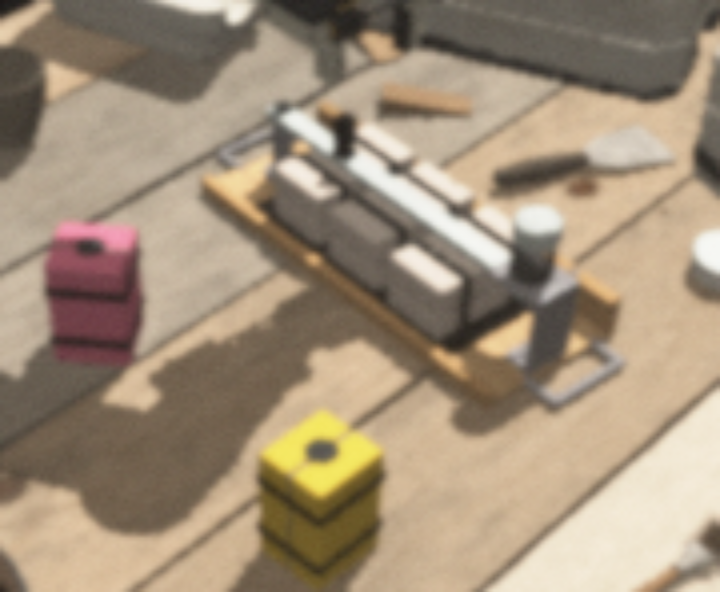

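The bar is closed over the moulds, under the lock bracket, and the collar is still parked. Now to the collar.

```bash
python3 go.py .5762 -.1505 .2 1.457
```

```text
dp [-206.8   18.    -2.7] rot [-0.4  0.  -0.5] t 40.48
```

Request:
move_arm([
  {"dp":[-40,0,0],"rotation":[-0.4,0,-0.5]},
  {"dp":[-40,0,0],"rotation":[0,0,0]},
  {"dp":[-40,0,0],"rotation":[0,0,0]},
  {"dp":[-40,0,0],"rotation":[0,0,0]},
  {"dp":[-30,0,0],"rotation":[0,0,0]},
])

```text
t: 40.9
eef_pos: [0.5736, -0.131, 0.2096]
ee_rot: [-1.563, -0.001, 1.469]
force: [-0.2, -0.1, -0.3]
width: 0.0877
```

Request:
move_arm([
  {"dp":[0,0,0],"rotation":[0,0,0]},
])

```text
t: 40.98
eef_pos: [0.5718, -0.1346, 0.2078]
ee_rot: [-1.56, 0.0, 1.466]
force: [-0.0, 1.2, 0.2]
width: 0.0875
```

```bash
python3 go.py .5762 -.1505 .185 1.457; python3 -c "
from h import *
w=grab('wrist','w35')"
```

```text
dp [-15.3  22.7  -6.3] rot [-0.6  0.5 -0. ] t 40.98
```

View pics/w35.png

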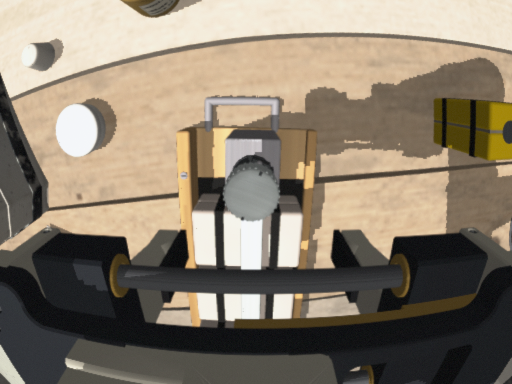

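Request:
move_arm([
  {"dp":[-15,0,-6],"rotation":[-0.6,0.5,0]},
  {"dp":[0,15,0],"rotation":[0,0,0]},
  {"dp":[0,20,0],"rotation":[0,0,0]},
  {"dp":[0,20,0],"rotation":[0,0,0]},
  {"dp":[0,5,0],"rotation":[0,0,0]},
])

```text
t: 41.45
eef_pos: [0.5757, -0.1458, 0.1415]
ee_rot: [-1.566, -0.001, 1.456]
force: [-0.5, -0.5, -0.2]
width: 0.0878
```

```bash
python3 go.py .5762 -.1505 .136 1.457
```

```text
dp [-4.7  5.5 -1.1] rot [-0.3 -0.   0.1] t 41.45
```

Request:
move_arm([
  {"dp":[-5,6,-1],"rotation":[-0.3,0,0]},
  {"dp":[0,2,0],"rotation":[0,0,0]},
  {"dp":[0,0,0],"rotation":[0,0,0]},
  {"dp":[0,0,0],"rotation":[0,0,0]},
  {"dp":[0,0,0],"rotation":[0,0,0]},
], jaw=255, squeeze=40)

```text
t: 41.87
eef_pos: [0.576, -0.1485, 0.1314]
ee_rot: [-1.568, -0.0, 1.46]
force: [0.7, 0.5, -0.2]
width: 0.06
```

Request:
move_arm([
  {"dp":[0,0,0],"rotation":[0,0,0]},
  {"dp":[0,0,0],"rotation":[0,0,0]},
  {"dp":[0,0,0],"rotation":[0,0,0]},
])

```text
t: 42.12
eef_pos: [0.5766, -0.1485, 0.1334]
ee_rot: [-1.57, -0.001, 1.46]
force: [-10.1, -0.8, 3.6]
width: 0.0394
```

Request:
move_arm([
  {"dp":[-1,-4,0],"rotation":[0,0,0]},
  {"dp":[0,-4,0],"rotation":[0,0,0]},
  {"dp":[0,0,0],"rotation":[0,0,0]},
])

```text
t: 42.37
eef_pos: [0.5761, -0.1482, 0.1397]
ee_rot: [-1.569, -0.003, 1.459]
force: [3.6, -1.0, -11.1]
width: 0.0388
```

Request:
move_arm([
  {"dp":[0,-2,0],"rotation":[0,7,0]},
  {"dp":[0,-1,0],"rotation":[0,7,0]},
  {"dp":[0,-1,0],"rotation":[0,7,0]},
  {"dp":[0,-1,0],"rotation":[0,7,0]},
])

```text
t: 42.7
eef_pos: [0.5777, -0.149, 0.1424]
ee_rot: [-1.569, -0.002, 0.96]
force: [3.9, -0.9, -12.8]
width: 0.0387
```

Request:
move_arm([
  {"dp":[0,0,0],"rotation":[0,7,0]},
  {"dp":[0,-0.3,0],"rotation":[0,7,0]},
  {"dp":[0,-0.3,0],"rotation":[0,7,0]},
  {"dp":[0,-0.3,0],"rotation":[0,7,0]},
  {"dp":[0,-0.3,0],"rotation":[0,7,0]},
])

```text
t: 43.12
eef_pos: [0.5789, -0.1507, 0.1402]
ee_rot: [-1.57, -0.0, 0.335]
force: [4.5, -1.9, -11.9]
width: 0.0388
```

Request:
move_arm([
  {"dp":[0,-1,0],"rotation":[0,5.5,0]},
  {"dp":[0,0,0],"rotation":[0,0,0]},
])

```text
t: 43.28
eef_pos: [0.5789, -0.1512, 0.1396]
ee_rot: [-1.57, 0.001, 0.227]
force: [3.9, 0.6, -12.5]
width: 0.039
```

```bash
python3 -c "
from h import *
s=st();print(s['eef_pos'],s['ee_rot'],s['q'],s['moment'])"
```

```text
[ 0.5789298  -0.15122409  0.13963976] [-1.56964393e+00  1.00808834e-03  2.27335196e-01] [ 7.01472844e-02  3.04271722e-01 -2.77879543e-01 -1.17280502e-03
 -9.89821435e-01 -1.41296474e+00] [ 0.1874886  -1.6373368   0.01508942]
```

Request:
move_arm([
  {"dp":[0,4,0],"rotation":[0,0,0]},
  {"dp":[0,5,0],"rotation":[0,0,0]},
  {"dp":[0,4,0],"rotation":[0,0,0]},
])

```text
t: 43.53
eef_pos: [0.579, -0.1511, 0.1253]
ee_rot: [-1.569, 0.001, 0.235]
force: [3.0, 0.7, -7.3]
width: 0.0386
```

Request:
move_arm([
  {"dp":[0,3,0],"rotation":[0,0,0]},
  {"dp":[0,2,0],"rotation":[0,0,0]},
])

```text
t: 43.7
eef_pos: [0.5794, -0.1513, 0.1206]
ee_rot: [-1.57, 0.001, 0.239]
force: [-5.8, 7.0, 18.3]
width: 0.0391
```

Request:
move_arm([
  {"dp":[0,-0.5,0],"rotation":[0,0,0]},
  {"dp":[0,0,0],"rotation":[0,0,0]},
  {"dp":[0,0,0],"rotation":[0,0,0]},
  {"dp":[0,0,0],"rotation":[0,0,0]},
  {"dp":[0,0,0],"rotation":[0,0,0]},
], jaw=0)

```text
t: 44.12
eef_pos: [0.5805, -0.1521, 0.125]
ee_rot: [-1.573, -0.002, 0.244]
force: [-0.5, 0.4, 0.7]
width: 0.0671
```

Request:
move_arm([
  {"dp":[0,0,0],"rotation":[0,0,0]},
  {"dp":[0,-15,0],"rotation":[0,0,0]},
  {"dp":[0,-30,0],"rotation":[0,0,0]},
  {"dp":[0,-40,0],"rotation":[0,0,0]},
  {"dp":[0,-30,0],"rotation":[0,0,0]},
])

```text
t: 44.53
eef_pos: [0.5756, -0.1521, 0.2361]
ee_rot: [-1.569, 0.012, 0.243]
force: [2.2, -0.0, 0.2]
width: 0.0876
```

Request:
move_arm([
  {"dp":[-40,-10,0],"rotation":[0,0,0]},
  {"dp":[-40,0,0],"rotation":[0,0,0]},
  {"dp":[-30,0,0],"rotation":[0,0,0]},
  {"dp":[0,0,0],"rotation":[0,0,0]},
])

```text
t: 44.87
eef_pos: [0.4704, -0.1798, 0.2551]
ee_rot: [-1.574, 0.001, 0.246]
force: [-0.4, -0.1, -0.6]
width: 0.0876
```

```bash
 python3 -c "
from h import *
s=st();print(s['eef_pos'],s['ee_rot'])
w=grab('wrist','w36'); grab('top','t36'); grab('scene','s36')
im=cv2.imread('pics/s36.png'); cv2.imwrite('pics/s36z.png',cv2.resize(im[140:300,180:360],None,fx=4,fy=3.7))"
```

```text
[ 0.4704377  -0.17979116  0.25508235] [-1.57435238e+00  9.31063766e-04  2.45584514e-01]
```

View pics/w36.png

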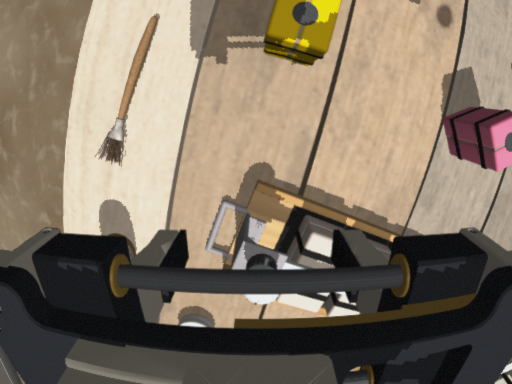

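View pics/s36z.png

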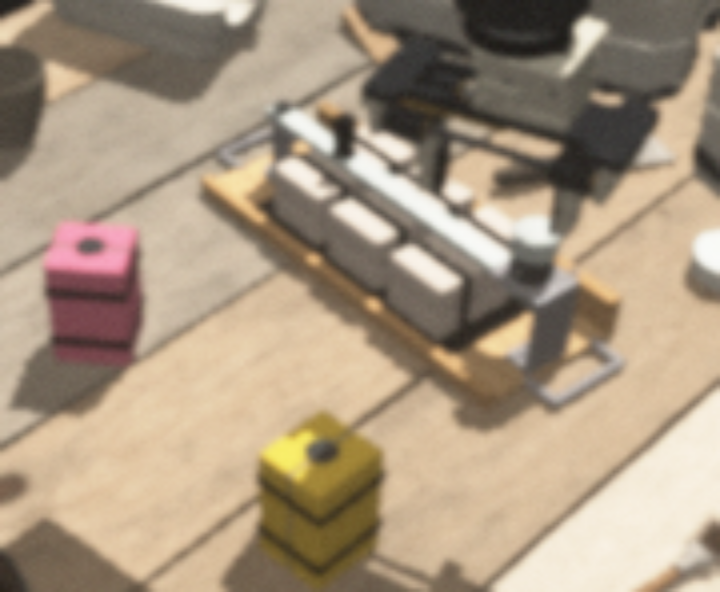

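Request:
move_arm([
  {"dp":[0,-40,40],"rotation":[0,0,0]},
  {"dp":[0,-20,40],"rotation":[0,0,0]},
  {"dp":[0,0,40],"rotation":[0,0,0]},
  {"dp":[0,0,40],"rotation":[0,0,0]},
  {"dp":[0,0,40],"rotation":[0,0,0]},
])

```text
t: 45.43
eef_pos: [0.4327, 0.0071, 0.3018]
ee_rot: [-1.575, 0.008, 0.236]
force: [2.1, 0.2, -0.4]
width: 0.0877
```

Request:
move_arm([
  {"dp":[0,0,40],"rotation":[0,0,0]},
  {"dp":[0,0,40],"rotation":[0,0,0]},
  {"dp":[0,0,40],"rotation":[0,0,0]},
  {"dp":[0,0,40],"rotation":[0,0,0]},
  {"dp":[0,0,0],"rotation":[0,0,0]},
])

```text
t: 45.85
eef_pos: [0.3945, 0.1767, 0.3009]
ee_rot: [-1.575, 0.008, 0.242]
force: [1.2, -0.5, 0.6]
width: 0.0876
```

```bash
 python3 -c "
from h import *
s=st();print(s['eef_pos'],s['ee_rot'])
f=grab('scene','s37'); grab('top','t37'); P=pts(f)
im=cv2.imread('pics/s37.png'); z=cv2.resize(im[160:270,240:345],None,fx=6,fy=5.4,interpolation=cv2.INTER_CUBIC)
o=cv2.imread('pics/s0.png'); b=cv2.resize(o[180:230,290:345],None,fx=6,fy=6,interpolation=cv2.INTER_CUBIC);c=cv2.resize(im[180:230,290:345],None,fx=6,fy=6,interpolation=cv2.INTER_CUBIC); d=cv2.resize(cv2.imread('pics/s31.png')[180:230,290:345],None,fx=6,fy=6,interpolation=cv2.INTER_CUBIC)
cv2.imwrite('pics/cmp.png',cv2.resize(np.hstack([b,d,c]),None,fx=.8,fy=.8)); cv2.imwrite('pics/s37z.png',z)
P0=np.load('s0.npy')
for u in (311,313,315):
  for v in (199,201,203,205,207): print(u,v,np.round(P0[v,u],3),np.round(P[v,u],3))
"
```

```text
[0.39454327 0.17672067 0.30085529] [-1.57505572  0.00759422  0.24235624]
311 199 [ 0.577 -0.14   0.158] [ 0.581 -0.137  0.154]
311 201 [ 0.571 -0.145  0.156] [ 0.572 -0.144  0.155]
311 203 [ 0.562 -0.152  0.157] [ 0.563 -0.151  0.157]
311 205 [ 0.559 -0.154  0.152] [ 0.558 -0.155  0.153]
311 207 [ 0.556 -0.157  0.147] [ 0.558 -0.156  0.145]
313 199 [ 0.58  -0.146  0.16 ] [ 0.584 -0.143  0.156]
313 201 [ 0.576 -0.149  0.156] [ 0.576 -0.149  0.155]
313 203 [ 0.567 -0.156  0.157] [ 0.566 -0.157  0.158]
313 205 [ 0.562 -0.16   0.154] [ 0.562 -0.16   0.154]
313 207 [ 0.557 -0.164  0.152] [ 0.56  -0.162  0.148]
315 199 [ 0.588 -0.148  0.156] [ 0.588 -0.148  0.156]
315 201 [ 0.582 -0.153  0.154] [ 0.578 -0.155  0.158]
315 203 [ 0.571 -0.161  0.157] [ 0.57  -0.162  0.159]
315 205 [ 0.563 -0.167  0.158] [ 0.567 -0.164  0.154]
315 207 [ 0.563 -0.168  0.149] [ 0.56  -0.17   0.152]
```

View pics/cmp.png

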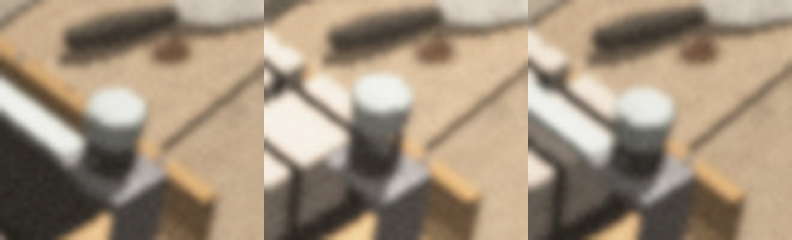

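View pics/s37z.png

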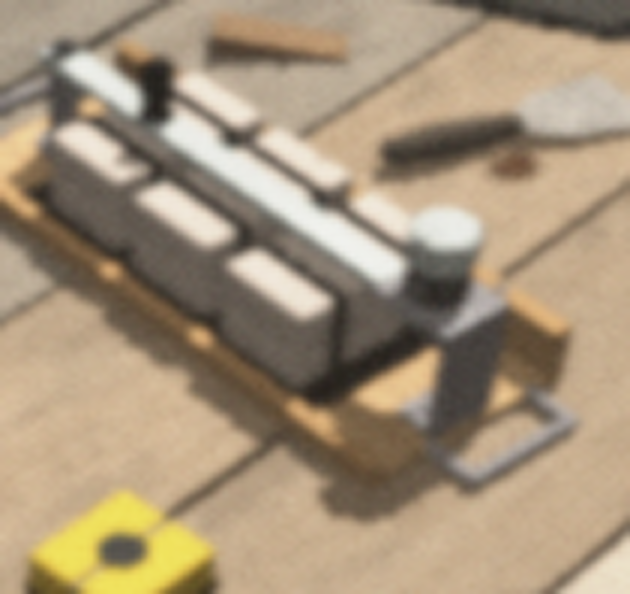

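View pics/t37.png

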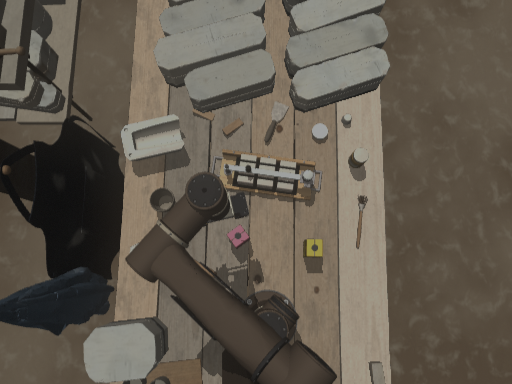

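The collar top reads 154 to 159 mm, the same as at the start (home is 156) and below its parked height in the comparison picture. The bar lies over all three flat moulds. The cup at (162,200), the jar at (359,158), the pink mould and the yellow mould are where they started. I am handing the job in.

```bash
 python3 -c "
from h import *
s=st();print(s['t'],s['force'],s['width'])
print(arm.job_done())"
```

```text
45.95 [ 0.23031902  0.16853575 -0.17450398] 0.0878514424881842
the job is handed in; nothing more can be done
None
```

The tray is loaded and locked, and the job was handed in at about 46 s with the robot touching nothing; it gave no verdict.

**What I did**
1. I pulled the collar up about 20 mm, turned it to the parked place and let it settle, then swung the bar out to about 1.4 rad.
2. I carried each of the three white moulds to the lip only a few millimetres off the bench. There I set it square, tipped it over by pushing its top, and pushed its end in until it dropped onto the bed.
3. I swung the bar back to its stop, turned the collar back, and felt the pin bottom out.

**Last checks**
- **Moulds:** before the bar was closed, all three tops read 76–77 mm (76 expected when lying flat). They sat at tray y of about 80, 0 and −80.
- **Lock:** the collar top reads about 156 mm, the same as at the start, so the pin is home with the bar closed.
- **Left alone:** the cup, the jar and the pink and yellow moulds stand where they did.

**Disagreement:** my reading for the mould at the lock end put its centre at tray x of about −2 mm, near the −3 mm limit. The finger's end position suggested about +3. My tray position is only good to about 2 mm, so I relied on the height reading, which shows it flat on the bed.

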